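Make up the hand-stitching kit tray for a brown strap

ROBOT

A 6-joint arm with a two-finger parallel gripper is mounted at the origin on the work surface; the furniture and walls round the work are solid. World frame = base frame: x ahead of the robot, y to its left, z up, the work surface at z = 0. Lengths are in mm, angles in rad, forces in N, time in s.
With the tool pointing down it reaches from about 400 to 925 mm from the base axis. Payload 12.5 kg.
Tool frame: the origin (TCP) lies between the finger pads; the fingertips stand 11 mm ahead of it and the grasp point (between the pads) lies 8 mm behind it; y points along the fingers, x is the direction in which the jaws open and shut, and the axes are right-handed (so a half turn about y gives the same grasp; the last joint's range is limited). The gripper opens to 95 mm and grips with 3 to 60 N. Pads are 20 mm wide; open, the fingers measure 119 mm over their backs; the gripper's body (75 mm by 180 mm) begins 59 mm behind the grasp point.
Start: joints at [1.163, 0.491, 1.559, -0, 1.092, -0.106], TCP at [185.757, 596.774, 225.661] pointing down, gripper open.
Joint ranges: [-3.1, 3.1], [-0.84, 2.19], [0.05, 2.79], [-1.13, 4.28], [0.06, 2.93], [-2.69, 2.69]. Speed limits (rad/s): [2.22, 2.22, 2.79, 3.14, 3.14, 3.14].

INTERFACE

Orientations are given as [roll, pitch, yaw] about the fixed x, y, z axes, in that order (R = Rz(yaw) Ry(pitch) Rx(roll)).
In Python, from cell import env gives the robot as it stands.
- The arm moves only by the tool jog_arm, never from a script. Its argument "series" is a list of rows, each an object of numbers: "dx", "dy", "dz": the shift along the world's x, y, z in m; "rx", "ry", "rz": the turn, a rotation vector about the world's x, y, z in degrees; "gripper": the opening, from 0 (shut) to 1 (fully open). A call has 1 to 12 rows; each row shifts and turns the commanded pose from where the row before left it; what a row does not reach is not made up. A row lasts 1/10 s, in which the tool goes at most 50 mm and 8.59 degrees, less where a joint would pass 70% of its speed; a pose out of reach is approached as far as the arm can. A call is refused whole if a number of a shift passes 0.05 or a number of a turn 8.59, either way. A call with a gripper value outside its range is refused whole. The fingers move at their own pace and stop on an object; the grip force is fixed at half the most. Time passes only in rows, so rows that do not move let the fingers close. It gives the time, the measured TCP pose, the force and the opening at its end, in the units of the state.
- env.state(): the state, without advancing time (a new reading comes with each control period).
- env.read_camera(name): name is "scene" or "top" or "wrist"; returns the picture (400x640x3 uint8, red, green, blue); there is no depth.
- env.camera_info(name): a dict with "camera_matrix" (3x3 intrinsics, pixels), "k1" (the pictures are not rectified: a ray, as slopes to the right and down, at radius r is drawn at 1 + k1 r^2 times it, then the intrinsics apply), "R" (3x3) and "t" (3): a world point X has camera coordinates R X + t; the wrist camera has in their place "mount" (4x4, takes a point from camera to tool coordinates, whose origin is the TCP and whose axes are the tool frame's). Camera axes: x right, y down, z forward; pixel columns grow to the right and rows downward; lengths in mm; the calibration is good to about 2 mm. A picture is of the moment at which its call begins: read the wrist's pose just before it. camera_info takes no time and is no camera call.
- env.job_done(): hands the job in, once; it reports no verdict.
The state is a dict: "t": time; "joints": joint angles; "qvel": joint speeds; "tau": joint torques, N m; "eef_pos": TCP position; "tcp_rot": TCP orientation; "ft_force": force on the tool from outside, world axes, zero at the start; "moment": the same for the moment, N m; "opening": opening from 0.0 (shut) to 1.0 (fully open).
Only numpy, scipy, OpenCV 4.12 (cv2) and the standard library are available. Lean on these libraries where they do the work, as an engineer would, in place of code of your own. Each camera call takes 0.05 s, during which the arm holds its last target.

TASK

Make up the stitching kit: one after another, put the brown thread spool, the cream thread spool, the yellow block of beeswax and the brass buckle into the kit tray, each centred on its own painted mark (brown disc, cream disc, yellow rectangle, brass buckle outline), the spools standing upright and the wax and buckle lying flat on their plates. Leave the black spool and the steel buckle where they are.

Things in the scene. Friction and masses are not known exactly. Their poses are not given: they have to be found in the camera images.
- brown_spool_c (a point): Loose spool of brown thread, standing upright on the bench: a plain cylinder to the gripper, about 39 mm across and 55 mm high, with a short loose thread end on its +y side. The point is its centre, 27.5 mm above its foot; z is the spool's axis. 60 g. It belongs in the kit. A green machine with a flywheel, up to 345 mm high, stands between the loose things (on the robot's left) and the tray (right).
- cream_spool_c (a point): Loose spool of cream thread, standing upright on the bench: a plain cylinder to the gripper, about 35 mm across and 45 mm high, with a short loose thread end on its +y side. The point is its centre, 22.5 mm above its foot; z is the spool's axis. 60 g. It belongs in the kit.
- wax_c (a point): Loose yellow block of beeswax with grooves in its top, lying flat: 32 mm along its x, 46 mm along its y, 18 mm high. The point is its centre, 9 mm above its underside. 50 g. It belongs in the kit.
- brass_buckle_c (a point): Loose flat roller buckle of yellow brass, lying flat: 42 mm along its x, 30 mm along its y, the frame 8 mm thick with a tongue up to 11 mm. It is pinched across the frame along its y. The point is the middle of the frame, 4 mm above its underside. 30 g. It belongs in the kit.
- black_spool_c (a point): Loose spool of black thread, standing upright on the bench: a plain cylinder to the gripper, about 43 mm across and 62 mm high, with a short loose thread end on its +y side. The point is its centre, 31.0 mm above its foot; z is the spool's axis. 60 g. It does not belong in the kit and stays where it is.
- steel_buckle_c (a point): Loose flat roller buckle of grey steel, lying flat: 42 mm along its x, 34 mm along its y, the frame 8 mm thick with a tongue up to 11 mm. It is pinched across the frame along its y. The point is the middle of the frame, 4 mm above its underside. 30 g. It does not belong in the kit and stays where it is.
- plate_brown: Flat dark plate with a grey edge, 59 mm along its x, 110 mm along its y, fixed, one of four side by side (60 mm apart along x, any order) in a low plywood tray on the robot's right. A brown disc of 42 mm is painted in its middle: the place of the brown spool. Origin: centre of its underside, 3 mm above the bench; its flat top is 2 mm above the origin. Only its two short ends have a lip, 6 mm above the origin.
- plate_cream: Flat dark plate with a grey edge, 59 mm along its x, 110 mm along its y, fixed, one of four side by side (60 mm apart along x, any order) in a low plywood tray on the robot's right. A cream disc of 42 mm is painted in its middle: the place of the cream spool. Origin: centre of its underside, 3 mm above the bench; its flat top is 2 mm above the origin. Only its two short ends have a lip, 6 mm above the origin.
- plate_wax: Flat dark plate with a grey edge, 59 mm along its x, 110 mm along its y, fixed, one of four side by side (60 mm apart along x, any order) in a low plywood tray on the robot's right. A yellow rectangle, 46 mm along x and 32 mm along y, is painted in its middle: the place of the beeswax. Origin: centre of its underside, 3 mm above the bench; its flat top is 2 mm above the origin. Only its two short ends have a lip, 6 mm above the origin.
- plate_buckle: Flat dark plate with a grey edge, 59 mm along its x, 110 mm along its y, fixed, one of four side by side (60 mm apart along x, any order) in a low plywood tray on the robot's right. The brass-coloured outline of a buckle, 40 mm along x and 30 mm along y, is painted in its middle: the place of the brass buckle. Origin: centre of its underside, 3 mm above the bench; its flat top is 2 mm above the origin. Only its two short ends have a lip, 6 mm above the origin.
Mind the look-alikes: they are no part of the job. Leave any orange or purple look-alike of the part that bears brown_spool_c alone.

How it is judged:
By the outcome, as a careful person would: the job done as asked, in the order asked, and still so for the second after the job is handed in, with the robot touching nothing.
It also fails if it takes over 125 s, if anything falls off the work surface, if the arm or the gripper's body presses on something with over 40 N, if the wrist force passes 120 N, or if a joint passes its speed limit or range.

## Working session

There is one attempt and no reset: what is moved stays moved. The work goes in short steps, Python scripts to look and compute and a tool call to move; the robot and the scene stay as the last step left them, time stands still between calls to the robot, and variables do not carry over. Pictures are saved under pics/ and viewed, and the job is handed in when it is done.

Besides the shell and the picture viewer there is one more tool, called after "Request:" as name(argument=value, ...) on one line, values as JSON. jog_arm: Moves the arm, as the interface text tells. Its arguments: {"type":"object","properties":{"series":{"type":"array"}},"required":["series"]}

```bash
mkdir -p pics; ls; python3 - <<'E'
from cell import env
import cv2
print(env.state())
for n in ("scene","top","wrist"):
    im=env.read_camera(n); cv2.imwrite(f"pics/{n}0.png",im[:,:,::-1]); i=env.camera_info(n); print(n,i)
E
```

```text
pics
{'t': 0.0, 'joints': array([ 1.16342197e+00,  4.91561988e-01,  1.55948133e+00, -3.29743828e-05,
        1.09171668e+00, -1.05611211e-01]), 'qvel': array([-0.00166036,  0.00160319,  0.00109133, -0.00112735, -0.00043649,
       -0.00160675]), 'tau': array([-8.67459203e-04, -6.12642574e+01, -2.58163422e+01,  6.92578219e-02,
        4.83128708e-02, -1.48423205e-04]), 'eef_pos': array([185.64435185, 596.52807108, 225.04926183]), 'tcp_rot': array([-1.57070235e+00,  1.16392770e-03,  1.26904845e+00]), 'ft_force': array([-0.49717096, -0.34524604,  0.38243413]), 'moment': array([0.03861363, 0.03646986, 0.01211355]), 'opening': 0.9993972855116302}
scene {'camera_matrix': array([[415.94161199,   0.        , 312.8560639 ],
       [  0.        , 415.94161199, 198.73943884],
       [  0.        ,   0.        ,   1.        ]]), 'k1': 0.02363198588898351, 'R': array([[-0.4436397 , -0.89610086, -0.01367698],
       [-0.72222622,  0.36651083, -0.58656551],
       [ 0.53063462, -0.25034587, -0.80978629]]), 't': array([171.29041805, 402.99401028, 867.38540495])}
top {'camera_matrix': array([[463.067
[... 237 characters left out ...]
6803, -0.0051227 , -0.07764346],
       [ 0.07773187, -0.02021829, -0.99676927]]), 't': array([ -83.89959929,  462.62878373, 1004.07781507])}
wrist {'camera_matrix': array([[312.48400826,   0.        , 317.9669908 ],
       [  0.        , 312.48400826, 197.0244259 ],
       [  0.        ,   0.        ,   1.        ]]), 'k1': -0.008421078765724802, 'mount': array([[ 9.99999258e-01,  4.95509316e-04, -1.11290863e-03,
        -4.07986188e-01],
       [ 1.19873783e-03, -2.37449568e-01,  9.71399128e-01,
        -1.58814088e+02],
       [ 2.17077645e-04, -9.71399741e-01, -2.37449986e-01,
         6.64144913e+01],
       [ 0.00000000e+00,  0.00000000e+00,  0.00000000e+00,
         1.00000000e+00]])}
```

View pics/scene0.png

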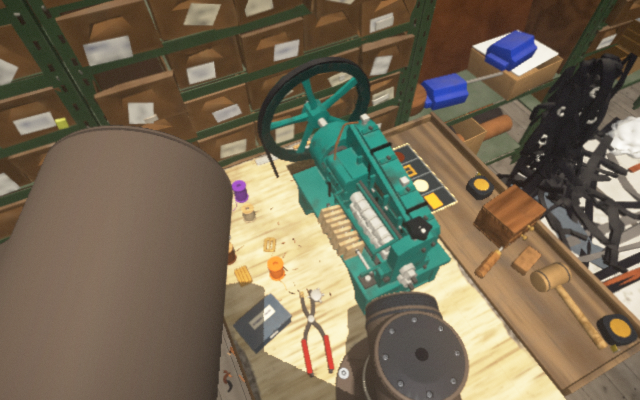

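View pics/top0.png

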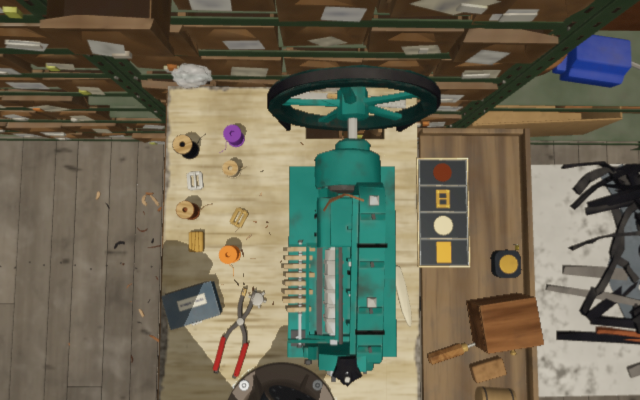

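View pics/wrist0.png

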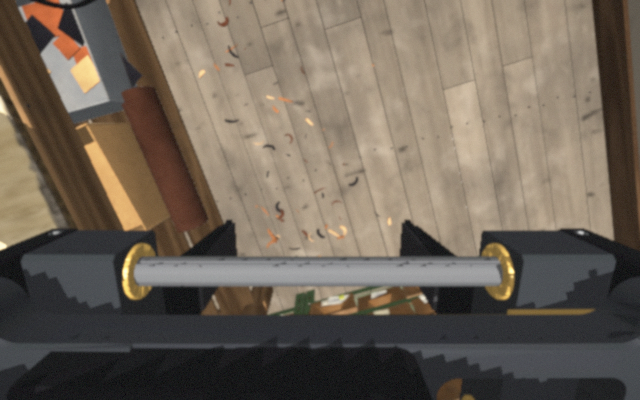

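```bash
python3 - <<'E'
import cv2
a=cv2.imread("pics/top0.png"); cv2.imwrite("pics/c1.png",cv2.resize(a[115:280,160:290],None,fx=4.5,fy=3.6,interpolation=cv2.INTER_CUBIC) if 0 else cv2.resize(a[120:270,160:290],None,fx=4,fy=4,interpolation=cv2.INTER_CUBIC))
b=cv2.imread("pics/scene0.png"); cv2.imwrite("pics/c2.png",cv2.resize(b[170:290,220:320],None,fx=5,fy=5,interpolation=cv2.INTER_CUBIC))
cv2.imwrite("pics/c3.png",cv2.resize(a[150:275,405:480],None,fx=4,fy=4,interpolation=cv2.INTER_CUBIC))
E
```

```text
(no output)
```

View pics/c1.png

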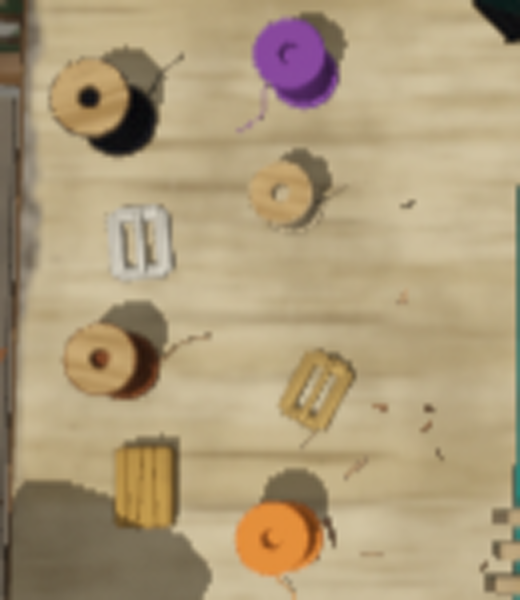

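View pics/c2.png

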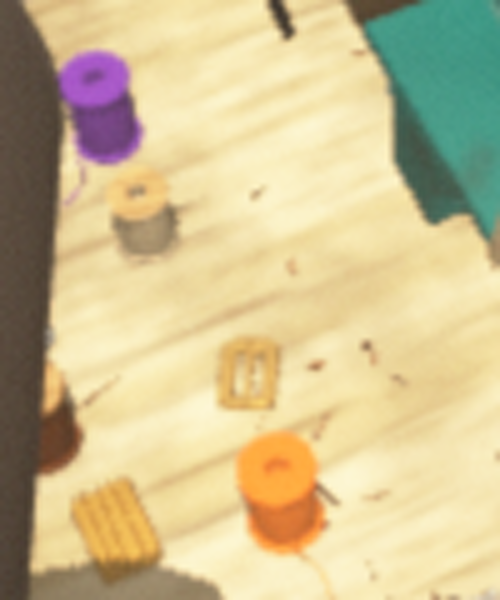

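View pics/c3.png

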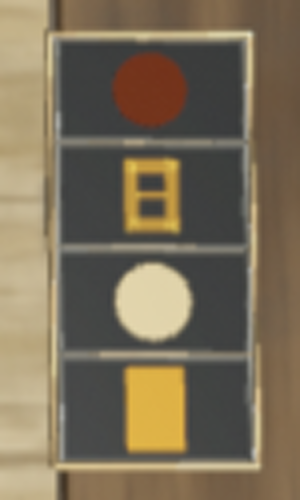

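```bash
cat > h.py <<'E'
import numpy as np, cv2
from scipy.spatial.transform import Rotation as Ro
from cell import env
def cam(name,st=None):
    i=env.camera_info(name); K=np.array(i['camera_matrix']); k=i['k1']
    if name=='wrist':
        M=np.array(i['mount']); Rt=Ro.from_euler('xyz',st['tcp_rot']).as_matrix()
        Rc=Rt@M[:3,:3]; c=Rt@M[:3,3]+st['eef_pos']
        return K,k,Rc.T,-Rc.T@c
    return K,k,np.array(i['R']),np.array(i['t'])
def ray(C,uv,z):
    K,k,R,t=C; uv=np.atleast_2d(np.array(uv,float))
    D=np.array([0,0,0,0,0]);d=(uv-K[:2,2])/np.array([K[0,0],K[1,1]])
    s=d.copy()
    for _ in range(10): s=d/(1+k*(s**2).sum(1,keepdims=True))
    w=np.c_[s,np.ones(len(s))]@R; c=-R.T@t
    return c+w*((z-c[2])/w[:,2])[:,None]
def proj(C,X):
    K,k,R,t=C; p=np.atleast_2d(X)@R.T+t; s=p[:,:2]/p[:,2:]
    s=s*(1+k*(s**2).sum(1,keepdims=True)); return s*[K[0,0],K[1,1]]+K[:2,2]
E
python3 - <<'E'
from h import *
C=cam('top'); im=cv2.imread('pics/top0.png')
def p(n,u,z): print(n,ray(C,u,z)[0].round(1))
f=lambda x,y:(160+x/4-.4,120+y/4-.4)
p('brown',f(100,358),55);p('cream',f(281,193),45);p('wax',f(147,486),18);p('brass',f(317,389),8)
p('black',f(90,97),62);p('steel',f(140,242),8);p('orange',f(272,538),55);p('purple',f(290,55),55)
hsv=cv2.cvtColor(im,cv2.COLOR_BGR2HSV)
sub=np.zeros(im.shape[:2],np.uint8); sub[160:268,422:466]=1
m=((hsv[...,1]>60)&(hsv[...,2]>90)&(sub>0)|((hsv[...,2]>150)&(sub>0))).astype(np.uint8)
n,l,s,c=cv2.connectedComponentsWithStats(m)
for i in range(1,n):
    if s[i,4]>40:
        w=np.argwhere(l==i)[:,::-1]; x=ray(C,w,5); r=cv2.minAreaRect(w.astype(np.float32))
        print(c[i].round(1),s[i],'ctr',ray(C,c[i],5)[0].round(1),'bbox mid',((x.min(0)+x.max(0))/2).round(1),np.ptp(x,0).round(1),r)
for q in [(290,165),(397,165),(290,357),(397,357)]: p('mach0',q,0)
p('wheel',(350,70),300)
p('wheel',(440,100),200)
# tray corners (outer) at z~9
for q in [(417,158),(467,158),(419,267),(469.5,267)]: p('tray',q,8)
E
```

```text
brown [451.4 202.3  55. ]
cream [541.8 110.2  45. ]
wax [384.  184.9  18. ]
brass [438.   94.7   8. ]
black [589.9 209.3  62. ]
steel [519.6 194.4   8. ]
orange [356.9 109.9  55. ]
purple [615.1 105.1  55. ]
[441.9 171.9] [433 163  19  19 265] ctr [ 542.1 -361.4    5. ] bbox mid [ 542.  -361.6    5. ] [41.1 41.1  0. ] ((441.800048828125, 172.10000610351562), (17.88854217529297, 17.441329956054688), 63.43495178222656)
[442.5 198.5] [435 189  16  20 243] ctr [ 481.8 -361.7    5. ] bbox mid [ 481.8 -361.6    5. ] [43.1 33.5  0. ] ((442.5000915527344, 198.5), (19.822662353515625, 14.102027893066406), 86.18592071533203)
[442.9 225. ] [434 216  19  19 291] ctr [ 422.  -361.5    5. ] bbox mid [ 422.  -361.7    5. ] [40.4 40.8  0. ] ((443.0, 225.0), (18.0, 18.0), 90.0)
[443.5 252. ] [436 241  16  23 364] ctr [ 361.7 -361.8    5. ] bbox mid [ 361.7 -361.8    5. ] [49.  34.5  0. ] ((443.5, 252.0), (22.0, 15.0), 90.0)
[441.6 266.1] [422 265  44   3 116] ctr [ 330.3 -356.9    5. ] bbox mid [ 330.6 -361.3    5. ] [ 4.6 96.4  0. ] ((443.5, 266.0), (2.0, 43.0), 90.0)
mach0 [556.4 -17.4   0. ]
mach0 [ 558.1 -260.4    0. ]
mach0 [131.6 -21.    0. ]
mach0 [ 131.3 -256.3    0. ]
wheel [ 664.4 -127.   300. ]
wheel [ 647.1 -303.5  200. ]
tray [ 573.1 -304.4    8. ]
tray [ 573.9 -418.2    8. ]
tray [ 328.5 -305.7    8. ]
tray [ 328.7 -418.5    8. ]
```

Request:
jog_arm(series=[{"dx": 0.022, "dy": -0.033, "rz": 1.44}, {"dx": 0.022, "dy": -0.033, "rz": 1.44}, {"dx": 0.022, "dy": -0.033, "rz": 1.44}, {"dx": 0.022, "dy": -0.033, "rz": 1.44}, {"dx": 0.022, "dy": -0.033, "rz": 1.44}, {"dx": 0.022, "dy": -0.033, "rz": 1.44}, {"dx": 0.022, "dy": -0.033, "rz": 1.44}, {"dx": 0.022, "dy": -0.033, "rz": 1.44}, {"dx": 0.022, "dy": -0.033, "rz": 1.44}, {"dx": 0.022, "dy": -0.033, "rz": 1.44}, {"dx": 0.022, "dy": -0.033, "rz": 1.44}, {"dx": 0.022, "dy": -0.033, "rz": 1.44}])

```text
$.series[0]: bad value
```

```bash
cat > look.py <<'E'
import sys; from h import *
n=sys.argv[1]; c=sys.argv[2] if len(sys.argv)>2 else 'wrist'
st=env.state(); im=env.read_camera(c)[:,:,::-1]; cv2.imwrite(f'pics/{n}.png',im)
import pickle; pickle.dump(cam(c,st),open(f'pics/{n}.pkl','wb'))
print({k:np.round(st[k],3) for k in ('t','eef_pos','tcp_rot','ft_force','opening','joints')})
E
python3 look.py w1
```

```text
{'t': np.float64(0.15), 'eef_pos': array([185.677, 596.606, 225.212]), 'tcp_rot': array([-1.571e+00,  1.000e-03,  1.269e+00]), 'ft_force': array([ 0.051, -0.154, -0.503]), 'opening': np.float64(1.0), 'joints': array([ 1.163,  0.491,  1.559,  0.   ,  1.092, -0.106])}
```

View pics/w1.png

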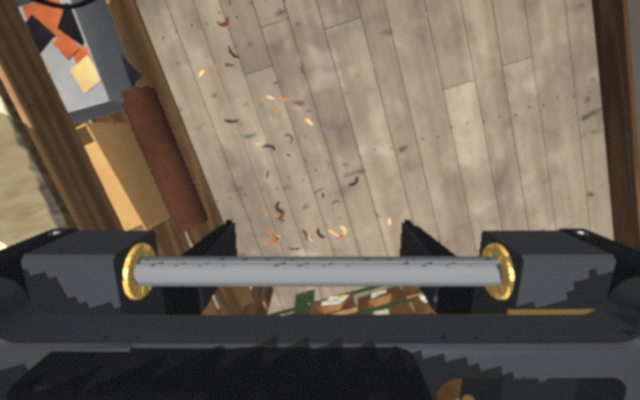

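Request:
jog_arm(series=[{"dx": 0.022, "dy": -0.033, "dz": 0, "rx": 0, "ry": 0, "rz": 1.44, "gripper": 1}, {"dx": 0.022, "dy": -0.033, "dz": 0, "rx": 0, "ry": 0, "rz": 1.44, "gripper": 1}, {"dx": 0.022, "dy": -0.033, "dz": 0, "rx": 0, "ry": 0, "rz": 1.44, "gripper": 1}, {"dx": 0.022, "dy": -0.033, "dz": 0, "rx": 0, "ry": 0, "rz": 1.44, "gripper": 1}, {"dx": 0.022, "dy": -0.033, "dz": 0, "rx": 0, "ry": 0, "rz": 1.44, "gripper": 1}, {"dx": 0.022, "dy": -0.033, "dz": 0, "rx": 0, "ry": 0, "rz": 1.44, "gripper": 1}, {"dx": 0.022, "dy": -0.033, "dz": 0, "rx": 0, "ry": 0, "rz": 1.44, "gripper": 1}, {"dx": 0.022, "dy": -0.033, "dz": 0, "rx": 0, "ry": 0, "rz": 1.44, "gripper": 1}, {"dx": 0.022, "dy": -0.033, "dz": 0, "rx": 0, "ry": 0, "rz": 1.44, "gripper": 1}, {"dx": 0.022, "dy": -0.033, "dz": 0, "rx": 0, "ry": 0, "rz": 1.44, "gripper": 1}, {"dx": 0.022, "dy": -0.033, "dz": 0, "rx": 0, "ry": 0, "rz": 1.44, "gripper": 1}, {"dx": 0.022, "dy": -0.033, "dz": 0, "rx": 0, "ry": 0, "rz": 1.44, "gripper": 1}])

```text
t: 1.4
eef_pos: [450.4, 199.3, 225.7]
tcp_rot: [-1.571, -0.0, 1.572]
ft_force: [1.6, 1.0, -0.8]
opening: 0.997
```

```bash
python3 look.py w2
```

```text
{'t': np.float64(1.4), 'eef_pos': array([450.423, 199.284, 225.723]), 'tcp_rot': array([-1.571, -0.   ,  1.572]), 'ft_force': array([ 1.626,  0.974, -0.839]), 'opening': np.float64(0.997), 'joints': array([ 0.282,  0.303,  1.875,  0.   ,  0.963, -1.289])}
```

View pics/w2.png

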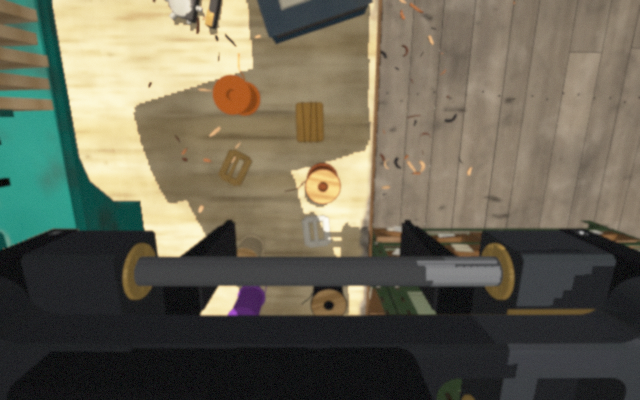

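```bash
python3 - <<'E'
from h import *; import pickle
a=cv2.imread('pics/w2.png'); cv2.imwrite('pics/c4.png',cv2.resize(a[70:230,200:360],None,fx=3.75,fy=3.75,interpolation=cv2.INTER_CUBIC))
E
```

```text
(no output)
```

View pics/c4.png

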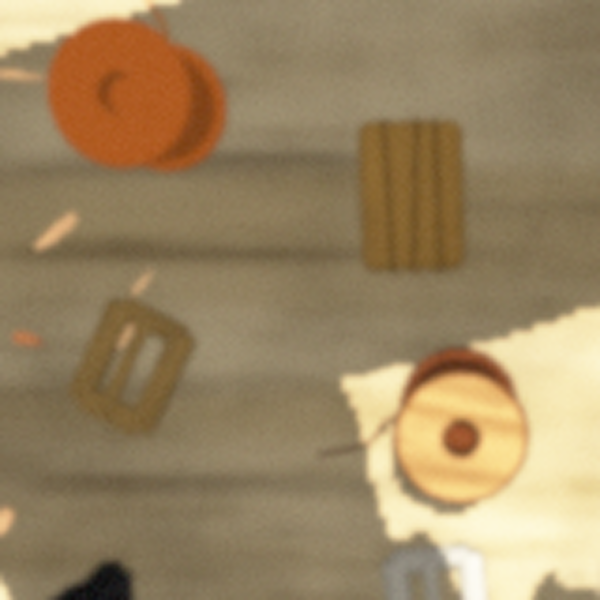

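```bash
python3 - <<'E'
from h import *; import pickle
C=pickle.load(open('pics/w2.pkl','rb')); T=cam('top')
f=lambda q:(200+(q[0]+.5)/3.75-.5,70+(q[1]+.5)/3.75-.5)
w=ray(C,[f((461,437)),f((395,437)),f((527,437)),f((461,372)),f((461,503))],55); print(w.round(1))
def quad(q,z):
    x=ray(C,[f(i) for i in q],z)[:,:2]; r=cv2.minAreaRect(x.astype(np.float32)); print(x.round(1).tolist(),x.mean(0).round(1),r)
quad([(361,121),(461,121),(463,269),(362,268)],18)
quad([(113,300),(194,340),(150,434),(72,388)],8)
E
```

```text
[[452.3 203.5  55. ]
 [452.3 184.6  55. ]
 [452.3 222.5  55. ]
 [433.5 203.5  55. ]
 [471.9 203.6  55. ]]
[[363.3, 173.6], [363.2, 203.6], [407.1, 204.4], [406.8, 173.3]] [385.1 188.7] ((385.0255432128906, 189.04306030273438), (31.171606063842773, 43.8091926574707), 89.52133178710938)
[[417.5, 92.9], [430.3, 118.2], [461.2, 102.2], [445.9, 77.7]] [438.7  97.7] ((439.1353454589844, 97.39796447753906), (28.76286506652832, 34.75849914550781), 62.647705078125)
```

Request:
jog_arm(series=[{"dx": 0.0015, "dy": 0.0035, "dz": -0.04, "rx": 0, "ry": 0, "rz": 0, "gripper": 1}, {"dx": 0, "dy": 0, "dz": -0.04, "rx": 0, "ry": 0, "rz": 0, "gripper": 1}, {"dx": 0, "dy": 0, "dz": -0.04, "rx": 0, "ry": 0, "rz": 0, "gripper": 1}, {"dx": 0, "dy": 0, "dz": -0.04, "rx": 0, "ry": 0, "rz": 0, "gripper": 1}, {"dx": 0, "dy": 0, "dz": -0.03, "rx": 0, "ry": 0, "rz": 0, "gripper": 1}, {"dx": 0, "dy": 0, "dz": -0.011, "rx": 0, "ry": 0, "rz": 0, "gripper": 1}, {"dx": 0, "dy": 0, "dz": 0, "rx": 0, "ry": 0, "rz": 0, "gripper": 1}])

```text
t: 2.15
eef_pos: [450.8, 204.2, 23.8]
tcp_rot: [-1.569, 0.001, 1.571]
ft_force: [0.4, 0.9, -0.0]
opening: 0.999
```

```bash
python3 look.py w3
```

```text
{'t': np.float64(2.15), 'eef_pos': array([450.849, 204.187,  23.773]), 'tcp_rot': array([-1.569e+00,  1.000e-03,  1.571e+00]), 'ft_force': array([ 0.431,  0.9  , -0.042]), 'opening': np.float64(0.999), 'joints': array([ 0.292,  0.629,  2.047,  0.   ,  0.468, -1.279])}
```

View pics/w3.png

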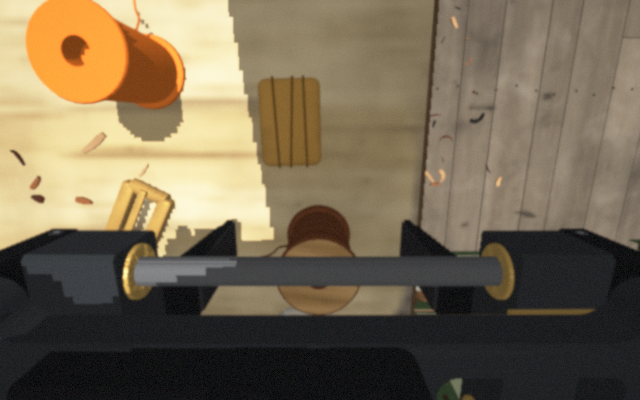

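Request:
jog_arm(series=[{"dx": 0.001, "dy": 0, "dz": 0, "rx": 0, "ry": 0, "rz": 0, "gripper": 0}, {"dx": 0, "dy": 0, "dz": 0, "rx": 0, "ry": 0, "rz": 0, "gripper": 0}, {"dx": 0, "dy": 0, "dz": 0, "rx": 0, "ry": 0, "rz": 0, "gripper": 0}, {"dx": 0, "dy": 0, "dz": 0, "rx": 0, "ry": 0, "rz": 0, "gripper": 0}, {"dx": 0, "dy": 0, "dz": 0, "rx": 0, "ry": 0, "rz": 0, "gripper": 0}, {"dx": 0, "dy": 0, "dz": 0, "rx": 0, "ry": 0, "rz": 0, "gripper": 0}, {"dx": 0, "dy": 0, "dz": 0, "rx": 0, "ry": 0, "rz": 0, "gripper": 0}, {"dx": 0, "dy": 0, "dz": 0, "rx": 0, "ry": 0, "rz": 0, "gripper": 0}, {"dx": 0, "dy": 0, "dz": 0, "rx": 0, "ry": 0, "rz": 0, "gripper": 0}, {"dx": 0, "dy": 0, "dz": 0.01, "rx": 0, "ry": 0, "rz": 0, "gripper": 0}, {"dx": 0, "dy": 0, "dz": 0.03, "rx": 0, "ry": 0, "rz": 0, "gripper": 0}, {"dx": 0, "dy": 0, "dz": 0.036, "rx": 0, "ry": 0, "rz": 0, "gripper": 0}])

```text
t: 3.4
eef_pos: [451.6, 204.0, 101.3]
tcp_rot: [-1.568, 0.001, 1.571]
ft_force: [0.5, 0.2, -0.8]
opening: 0.402
```

```bash
python3 look.py w4
```

```text
{'t': np.float64(3.4), 'eef_pos': array([451.641, 204.042, 101.273]), 'tcp_rot': array([-1.568e+00,  1.000e-03,  1.571e+00]), 'ft_force': array([ 0.464,  0.184, -0.795]), 'opening': np.float64(0.402), 'joints': array([ 0.291,  0.49 ,  1.998,  0.   ,  0.657, -1.28 ])}
```

View pics/w4.png

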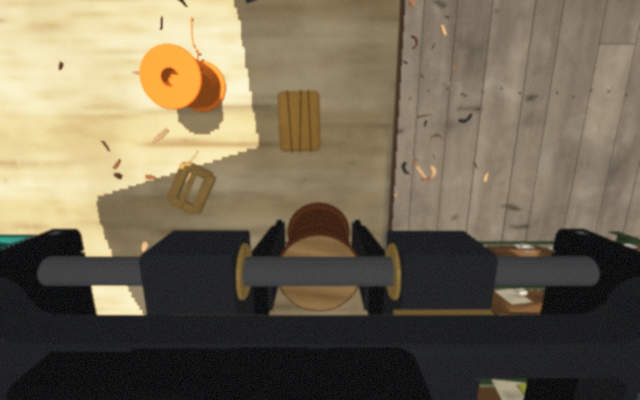

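Request:
jog_arm(series=[{"dx": 0, "dy": 0, "dz": 0.045, "rx": 0, "ry": 0, "rz": 0, "gripper": 0}, {"dx": 0, "dy": 0, "dz": 0.045, "rx": 0, "ry": 0, "rz": 0, "gripper": 0}, {"dx": 0, "dy": 0, "dz": 0.045, "rx": 0, "ry": 0, "rz": 0, "gripper": 0}, {"dx": 0, "dy": 0, "dz": 0.045, "rx": 0, "ry": 0, "rz": 0, "gripper": 0}, {"dx": 0, "dy": 0, "dz": 0.045, "rx": 0, "ry": 0, "rz": 0, "gripper": 0}, {"dx": 0, "dy": 0, "dz": 0.045, "rx": 0, "ry": 0, "rz": 0, "gripper": 0}, {"dx": 0, "dy": 0, "dz": 0.04, "rx": 0, "ry": 0, "rz": 0, "gripper": 0}, {"dx": 0.006, "dy": -0.04, "dz": 0.02, "rx": 0, "ry": 0, "rz": 0, "gripper": 0}, {"dx": 0.006, "dy": -0.04, "dz": 0, "rx": 0, "ry": 0, "rz": 0, "gripper": 0}, {"dx": 0.006, "dy": -0.04, "dz": 0, "rx": 0, "ry": 0, "rz": 0, "gripper": 0}, {"dx": 0.006, "dy": -0.04, "dz": 0, "rx": 0, "ry": 0, "rz": 0, "gripper": 0}, {"dx": 0.006, "dy": -0.04, "dz": 0, "rx": 0, "ry": 0, "rz": 0, "gripper": 0}])

```text
t: 4.65
eef_pos: [481.6, 2.8, 431.3]
tcp_rot: [-1.571, -0.0, 1.571]
ft_force: [0.7, 0.7, -0.1]
opening: 0.4
```

Request:
jog_arm(series=[{"dx": 0.006, "dy": -0.04, "dz": 0, "rx": 0, "ry": 0, "rz": 0, "gripper": 0}, {"dx": 0.006, "dy": -0.04, "dz": 0, "rx": 0, "ry": 0, "rz": 0, "gripper": 0}, {"dx": 0.006, "dy": -0.04, "dz": 0, "rx": 0, "ry": 0, "rz": 0, "gripper": 0}, {"dx": 0.006, "dy": -0.04, "dz": 0, "rx": 0, "ry": 0, "rz": 0, "gripper": 0}, {"dx": 0.006, "dy": -0.04, "dz": 0, "rx": 0, "ry": 0, "rz": 0, "gripper": 0}, {"dx": 0.006, "dy": -0.04, "dz": 0, "rx": 0, "ry": 0, "rz": 0, "gripper": 0}, {"dx": 0.006, "dy": -0.04, "dz": 0, "rx": 0, "ry": 0, "rz": 0, "gripper": 0}, {"dx": 0.006, "dy": -0.04, "dz": 0, "rx": 0, "ry": 0, "rz": 0, "gripper": 0}, {"dx": 0.006, "dy": -0.04, "dz": 0, "rx": 0, "ry": 0, "rz": 0, "gripper": 0}, {"dx": 0, "dy": 0, "dz": 0, "rx": 0, "ry": 0, "rz": 0, "gripper": 0}])

```text
t: 5.65
eef_pos: [535.8, -359.6, 429.2]
tcp_rot: [-1.569, -0.001, 1.567]
ft_force: [0.8, 0.0, -1.3]
opening: 0.398
```

```bash
python3 look.py w5;python3 look.py t5 top
```

```text
{'t': np.float64(5.65), 'eef_pos': array([ 535.796, -359.598,  429.234]), 'tcp_rot': array([-1.569e+00, -1.000e-03,  1.567e+00]), 'ft_force': array([ 0.758,  0.042, -1.297]), 'opening': np.float64(0.398), 'joints': array([-6.930e-01,  4.060e-01,  1.171e+00, -1.000e-03,  1.566e+00,
       -2.260e+00])}
{'t': np.float64(5.7), 'eef_pos': array([ 535.78 , -357.505,  429.685]), 'tcp_rot': array([-1.569e+00, -1.000e-03,  1.568e+00]), 'ft_force': array([ 0.107, -0.3  , -0.783]), 'opening': np.float64(0.4), 'joints': array([-0.691,  0.404,  1.174,  0.   ,  1.566, -2.259])}
```

View pics/w5.png

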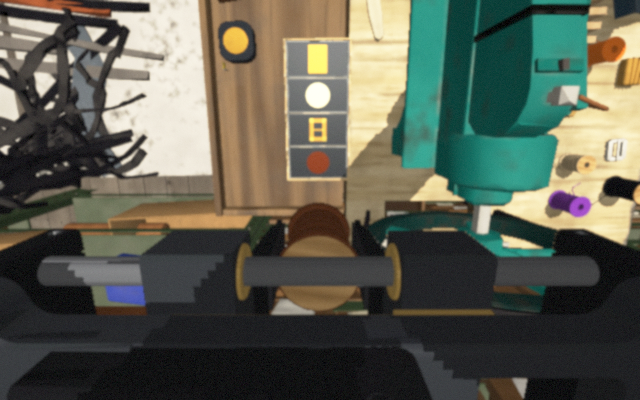

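View pics/t5.png

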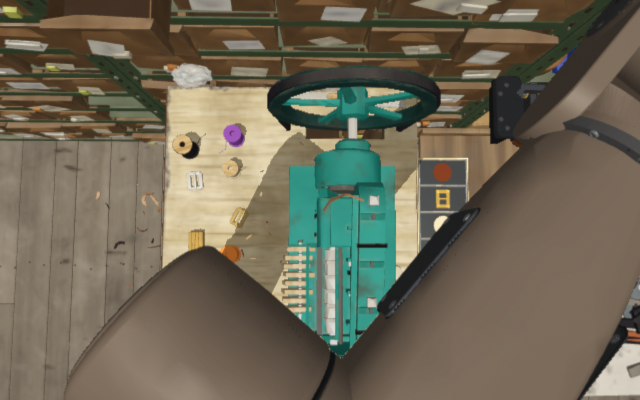

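```bash
python3 - <<'E'
from h import *; import pickle
C=pickle.load(open('pics/w5.pkl','rb')); im=cv2.imread('pics/w5.png'); hsv=cv2.cvtColor(im,cv2.COLOR_BGR2HSV)
sub=np.zeros(im.shape[:2],bool); sub[43:177,293:344]=1
m=(sub&(hsv[...,1]>45)&(hsv[...,2]>80)|(sub&(hsv[...,2]>170))).astype(np.uint8)
n,l,s,c=cv2.connectedComponentsWithStats(m)
for i in range(1,n):
    if s[i,4]>60:
        w=np.argwhere(l==i)[:,::-1]; x=ray(C,w,5); print(c[i].round(1),s[i],'bbox mid',((x.min(0)+x.max(0))/2).round(1),np.ptp(x,0).round(1))
E
```

```text
[317.4  58.5] [307  43  22  32 686] bbox mid [ 363.5 -360.6    5. ] [50.3 36.8  0. ]
[313.9  77.3] [293  76  45   3 101] bbox mid [ 393.6 -365.1    5. ] [ 3.5 77.4  0. ]
[317.4  94.7] [305  82  26  27 550] bbox mid [ 424.  -360.8    5. ] [44.3 44.6  0. ]
[320.4 112.3] [302 111  42   3  80] bbox mid [ 453.1 -351.9    5. ] [ 3.5 73.9  0. ]
[317.5 129.5] [308 117  20  26 477] bbox mid [ 484.1 -361.1    5. ] [44.8 34.9  0. ]
[317.6 162.1] [306 150  24  25 467] bbox mid [ 543.6 -361.2    5. ] [45.  43.1  0. ]
```

Request:
jog_arm(series=[{"dx": 0.006, "dy": -0.0057, "dz": -0.03, "rx": 0, "ry": 0, "rz": 0, "gripper": 0}, {"dx": 0, "dy": 0, "dz": -0.04, "rx": 0, "ry": 0, "rz": 0, "gripper": 0}, {"dx": 0, "dy": 0, "dz": -0.04, "rx": 0, "ry": 0, "rz": 0, "gripper": 0}, {"dx": 0, "dy": 0, "dz": -0.04, "rx": 0, "ry": 0, "rz": 0, "gripper": 0}, {"dx": 0, "dy": 0, "dz": -0.04, "rx": 0, "ry": 0, "rz": 0, "gripper": 0}, {"dx": 0, "dy": 0, "dz": -0.04, "rx": 0, "ry": 0, "rz": 0, "gripper": 0}, {"dx": 0, "dy": 0, "dz": -0.04, "rx": 0, "ry": 0, "rz": 0, "gripper": 0}, {"dx": 0, "dy": 0, "dz": -0.04, "rx": 0, "ry": 0, "rz": 0, "gripper": 0}, {"dx": 0, "dy": 0, "dz": -0.03, "rx": 0, "ry": 0, "rz": 0, "gripper": 0}, {"dx": 0, "dy": 0, "dz": 0, "rx": 0, "ry": 0, "rz": 0, "gripper": 0}, {"dx": 0, "dy": 0, "dz": 0, "rx": 0, "ry": 0, "rz": 0, "gripper": 0}])

```text
t: 6.85
eef_pos: [542.8, -360.9, 92.0]
tcp_rot: [-1.571, 0.0, 1.571]
ft_force: [-0.3, 0.3, 0.1]
opening: 0.401
```

```bash
python3 look.py w6
```

```text
{'t': np.float64(6.85), 'eef_pos': array([ 542.771, -360.883,   92.018]), 'tcp_rot': array([-1.571,  0.   ,  1.571]), 'ft_force': array([-0.329,  0.303,  0.1  ]), 'opening': np.float64(0.401), 'joints': array([-0.688,  0.674,  1.612,  0.   ,  0.855, -2.26 ])}
```

View pics/w6.png

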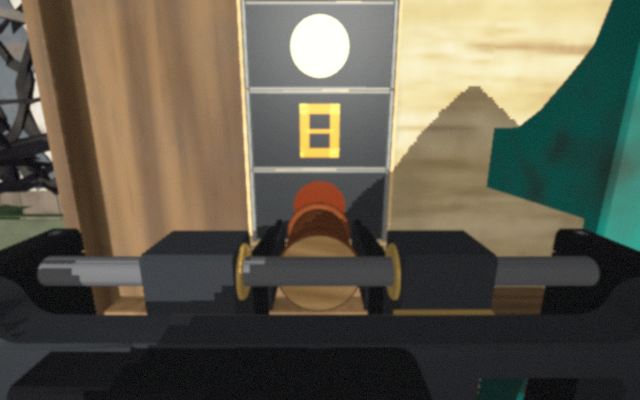

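```bash
python3 - <<'E'
from h import *; import pickle
C=pickle.load(open('pics/w6.pkl','rb'))
print(ray(C,[(319.8,46),(320,131),(319.8,182)],5).round(1))
print(proj(C,[[542.8,-361,92-24-0],[542.8-19.5,-361,68],[542.5,-361.4,5],[521.5,-361.4,5],[542.8,-361,68+55],[542.8-19.5,-361,68+55]]).round(1))
E
```

```text
[[ 423.5 -360.3    5. ]
 [ 483.9 -360.     5. ]
 [ 523.9 -360.1    5. ]]
[[318.7 231.4]
 [318.7 200.9]
 [318.1 204.4]
 [318.2 179. ]
 [318.8 273.7]
 [318.8 232.6]]
```

```bash
python3 - <<'E'
import cv2
a=cv2.imread('pics/w6.png'); cv2.imwrite('pics/c6.png',cv2.resize(a[165:245,270:370],None,fx=7,fy=7,interpolation=cv2.INTER_CUBIC))
E
```

```text
(no output)
```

View pics/c6.png

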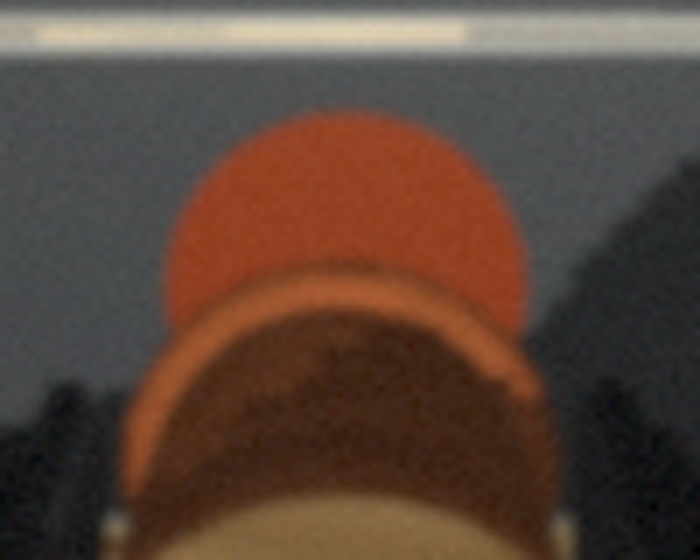

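Request:
jog_arm(series=[{"dx": -0.0005, "dy": 0.0003, "dz": -0.03, "rx": 0, "ry": 0, "rz": 0, "gripper": 0}, {"dx": 0, "dy": 0, "dz": -0.02, "rx": 0, "ry": 0, "rz": 0, "gripper": 0}, {"dx": 0, "dy": 0, "dz": -0.009, "rx": 0, "ry": 0, "rz": 0, "gripper": 0}, {"dx": 0, "dy": 0, "dz": -0.0035, "rx": 0, "ry": 0, "rz": 0, "gripper": 0}, {"dx": 0, "dy": 0, "dz": 0, "rx": 0, "ry": 0, "rz": 0, "gripper": 0}, {"dx": 0, "dy": 0, "dz": 0, "rx": 0, "ry": 0, "rz": 0, "gripper": 0}])

```text
t: 7.5
eef_pos: [542.4, -361.6, 29.8]
tcp_rot: [-1.573, 0.001, 1.571]
ft_force: [0.5, -0.6, -0.3]
opening: 0.405
```

Request:
jog_arm(series=[{"dx": 0, "dy": 0, "dz": -0.0005, "rx": 0, "ry": 0, "rz": 0, "gripper": 0.45}, {"dx": 0, "dy": 0, "dz": 0, "rx": 0, "ry": 0, "rz": 0, "gripper": 0.5}, {"dx": 0, "dy": 0, "dz": 0, "rx": 0, "ry": 0, "rz": 0, "gripper": 0.7}, {"dx": 0, "dy": 0, "dz": 0, "rx": 0, "ry": 0, "rz": 0, "gripper": 0.8}, {"dx": 0, "dy": 0, "dz": 0.01, "rx": 0, "ry": 0, "rz": 0, "gripper": 0.8}, {"dx": 0, "dy": 0, "dz": 0.03, "rx": 0, "ry": 0, "rz": 0, "gripper": 1}, {"dx": 0, "dy": 0, "dz": 0.045, "rx": 0, "ry": 0, "rz": 0, "gripper": 1}, {"dx": 0, "dy": 0, "dz": 0.045, "rx": 0, "ry": 0, "rz": 0, "gripper": 1}, {"dx": 0, "dy": 0, "dz": 0.045, "rx": 0, "ry": 0, "rz": 0, "gripper": 1}, {"dx": 0, "dy": 0, "dz": 0.02, "rx": 0, "ry": 0, "rz": 0, "gripper": 1}, {"dx": 0, "dy": 0, "dz": 0, "rx": 0, "ry": 0, "rz": 0, "gripper": 1}])

```text
t: 8.6
eef_pos: [542.5, -361.7, 227.0]
tcp_rot: [-1.576, 0.004, 1.571]
ft_force: [0.5, -0.4, -0.1]
opening: 1.003
```

```bash
python3 look.py w7
```

```text
{'t': np.float64(8.6), 'eef_pos': array([ 542.505, -361.704,  227.04 ]), 'tcp_rot': array([-1.576,  0.004,  1.571]), 'ft_force': array([ 0.51 , -0.388, -0.129]), 'opening': np.float64(1.003), 'joints': array([-0.689,  0.526,  1.49 ,  0.   ,  1.118, -2.26 ])}
```

View pics/w7.png

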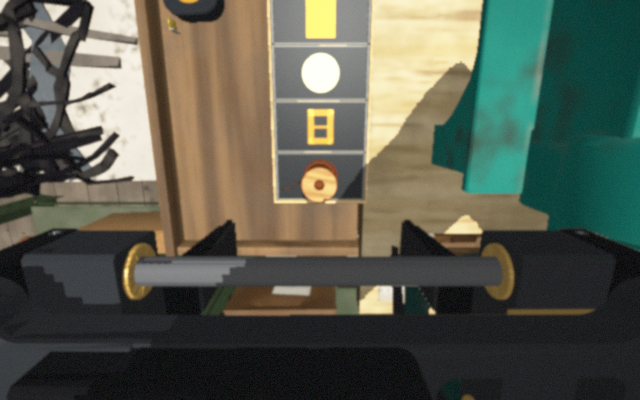

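```bash
cat > circ.py <<'E'
E
python3 - <<'E'
from h import *; import pickle
C=pickle.load(open('pics/w7.pkl','rb'));a=cv2.imread('pics/w7.png')
print(ray(C,[(319.5,183.6)],60).round(1), ray(C,[(320.3,73),(320,126.5)],5).round(1))
cv2.imwrite('pics/c7.png',cv2.resize(a[150:210,270:370],None,fx=7,fy=7,interpolation=cv2.INTER_CUBIC))
E
```

```text
[[ 541.6 -361.5   60. ]] [[ 423.9 -360.7    5. ]
 [ 483.7 -361.     5. ]]
```

View pics/c7.png

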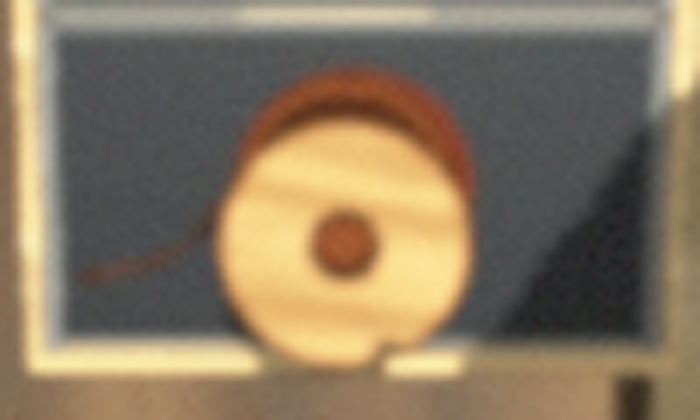

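Request:
jog_arm(series=[{"dx": 0, "dy": 0, "dz": 0.045, "rx": 0, "ry": 0, "rz": 0, "gripper": 1}, {"dx": 0, "dy": 0, "dz": 0.045, "rx": 0, "ry": 0, "rz": 0, "gripper": 1}, {"dx": 0, "dy": 0, "dz": 0.045, "rx": 0, "ry": 0, "rz": 0, "gripper": 1}, {"dx": 0, "dy": 0, "dz": 0.045, "rx": 0, "ry": 0, "rz": 0, "gripper": 1}, {"dx": 0, "dy": 0.04, "dz": 0.01, "rx": 0, "ry": 0, "rz": 0, "gripper": 1}, {"dx": 0, "dy": 0.04, "dz": 0, "rx": 0, "ry": 0, "rz": 0, "gripper": 1}, {"dx": 0, "dy": 0.04, "dz": 0, "rx": 0, "ry": 0, "rz": 0, "gripper": 1}, {"dx": 0, "dy": 0.04, "dz": 0, "rx": 0, "ry": 0, "rz": 0, "gripper": 1}, {"dx": 0, "dy": 0.04, "dz": 0, "rx": 0, "ry": 0, "rz": 0, "gripper": 1}, {"dx": 0, "dy": 0.04, "dz": 0, "rx": 0, "ry": 0, "rz": 0, "gripper": 1}, {"dx": 0, "dy": 0.04, "dz": 0, "rx": 0, "ry": 0, "rz": 0, "gripper": 1}, {"dx": 0, "dy": 0.04, "dz": 0, "rx": 0, "ry": 0, "rz": 0, "gripper": 1}])

```text
t: 9.85
eef_pos: [541.3, -39.5, 411.2]
tcp_rot: [-1.568, -0.001, 1.57]
ft_force: [0.3, 0.0, -0.1]
opening: 1.002
```

Request:
jog_arm(series=[{"dx": 0, "dy": 0.04, "dz": 0, "rx": 0, "ry": 0, "rz": 0, "gripper": 1}, {"dx": 0, "dy": 0.04, "dz": 0, "rx": 0, "ry": 0, "rz": 0, "gripper": 1}, {"dx": 0, "dy": 0.04, "dz": 0, "rx": 0, "ry": 0, "rz": 0, "gripper": 1}, {"dx": 0, "dy": 0.032, "dz": 0, "rx": 0, "ry": 0, "rz": 0, "gripper": 1}, {"dx": 0, "dy": 0, "dz": -0.045, "rx": 0, "ry": 0, "rz": 0, "gripper": 1}, {"dx": 0, "dy": 0, "dz": -0.045, "rx": 0, "ry": 0, "rz": 0, "gripper": 1}, {"dx": 0, "dy": 0, "dz": -0.045, "rx": 0, "ry": 0, "rz": 0, "gripper": 1}, {"dx": 0, "dy": 0, "dz": -0.045, "rx": 0, "ry": 0, "rz": 0, "gripper": 1}, {"dx": 0, "dy": 0, "dz": -0.02, "rx": 0, "ry": 0, "rz": 0, "gripper": 1}, {"dx": 0, "dy": 0, "dz": 0, "rx": 0, "ry": 0, "rz": 0, "gripper": 1}, {"dx": 0, "dy": 0, "dz": 0, "rx": 0, "ry": 0, "rz": 0, "gripper": 1}])

```text
t: 10.95
eef_pos: [541.8, 110.9, 212.6]
tcp_rot: [-1.57, -0.0, 1.571]
ft_force: [0.7, 0.0, 0.1]
opening: 1.001
```

```bash
python3 look.py w8; python3 look.py t8 top
```

```text
{'t': np.float64(10.95), 'eef_pos': array([541.787, 110.858, 212.558]), 'tcp_rot': array([-1.57 , -0.   ,  1.571]), 'ft_force': array([0.74 , 0.046, 0.052]), 'opening': np.float64(1.001), 'joints': array([ 0.082,  0.404,  1.752,  0.   ,  0.987, -1.488])}
{'t': np.float64(11.0), 'eef_pos': array([542.138, 110.897, 213.379]), 'tcp_rot': array([-1.571, -0.   ,  1.571]), 'ft_force': array([-0.694, -0.311,  0.101]), 'opening': np.float64(1.006), 'joints': array([ 0.082,  0.403,  1.751,  0.   ,  0.987, -1.488])}
```

View pics/w8.png

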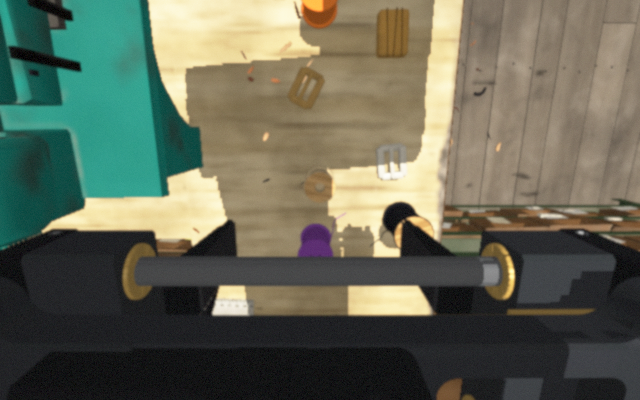

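View pics/t8.png

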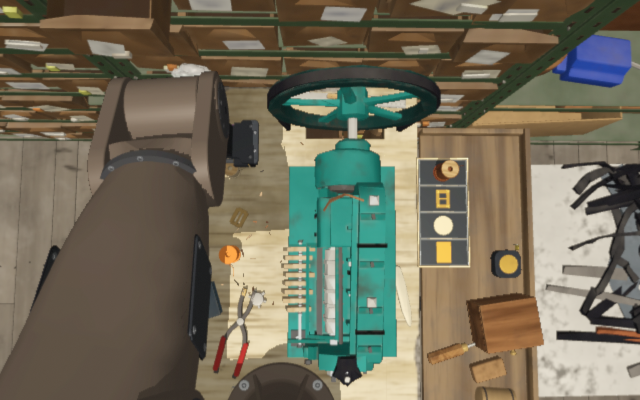

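```bash
python3 - <<'E'
from h import *; import pickle
T=pickle.load(open('pics/t8.pkl','rb'));b=cv2.imread('pics/t8.png');a=cv2.imread('pics/w8.png')
x=cv2.resize(a[60:210,280:420],None,fx=4,fy=4,interpolation=cv2.INTER_CUBIC); y=cv2.resize(b[155:190,417:470],None,fx=4*2.64,fy=4*2.64,interpolation=cv2.INTER_CUBIC)
cv2.imwrite('pics/c8.png',np.vstack([x,y[:200,:560]]) if 0 else x); cv2.imwrite('pics/c8b.png',cv2.resize(b[155:190,417:470],None,fx=10,fy=10,interpolation=cv2.INTER_CUBIC))
E
```

```text
(no output)
```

View pics/c8.png

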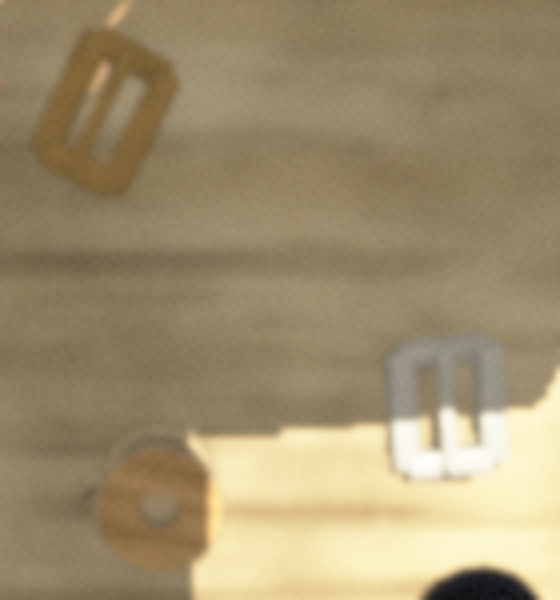

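View pics/c8b.png

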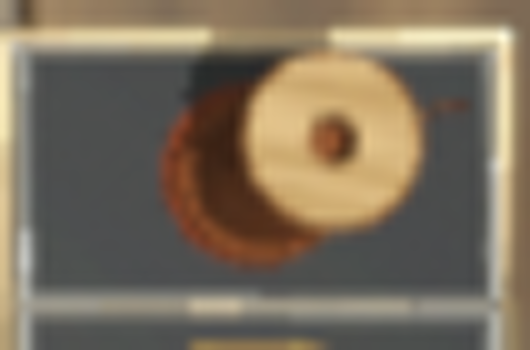

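```bash
python3 - <<'E'
from h import *; import pickle
T=pickle.load(open('pics/t8.pkl','rb'));C=pickle.load(open('pics/w8.pkl','rb'))
print(ray(T,[(417+33.35-.5,155+14.15-.5)],60).round(1))
f=lambda q:(280+(q[0]+.5)/4-.5,60+(q[1]+.5)/4-.5)
print(ray(C,[f(q) for q in [(157,507),(96,507),(218,507),(157,447),(157,568)]],45).round(1))
def quad(q,z):
    x=ray(C,[f(i) for i in q],z)[:,:2]; print(x.round(1).tolist(),x.mean(0).round(1),cv2.minAreaRect(x.astype(np.float32)))
quad([(84,24),(180,76),(124,199),(28,146)],8)
E
```

```text
[[ 540.9 -362.6   60. ]]
[[543.  111.1  45. ]
 [543.   94.8  45. ]
 [543.  127.4  45. ]
 [526.9 111.1  45. ]
 [559.8 111.1  45. ]]
[[416.6, 91.2], [430.0, 117.4], [462.6, 101.9], [448.4, 75.3]] [439.4  96.5] ((439.607177734375, 96.55714416503906), (30.1384334564209, 36.23674774169922), 63.27698516845703)
```

Request:
jog_arm(series=[{"dx": 0.0004, "dy": 0, "dz": -0.04, "rx": 0, "ry": 0, "rz": 0, "gripper": 1}, {"dx": 0, "dy": 0, "dz": -0.04, "rx": 0, "ry": 0, "rz": 0, "gripper": 0.8}, {"dx": 0, "dy": 0, "dz": -0.04, "rx": 0, "ry": 0, "rz": 0, "gripper": 0.8}, {"dx": 0, "dy": 0, "dz": -0.04, "rx": 0, "ry": 0, "rz": 0, "gripper": 0.8}, {"dx": 0, "dy": 0, "dz": -0.025, "rx": 0, "ry": 0, "rz": 0, "gripper": 0.8}, {"dx": 0, "dy": 0, "dz": -0.008, "rx": 0, "ry": 0, "rz": 0, "gripper": 0.8}, {"dx": 0, "dy": 0, "dz": 0, "rx": 0, "ry": 0, "rz": 0, "gripper": 0.8}, {"dx": 0, "dy": 0, "dz": 0, "rx": 0, "ry": 0, "rz": 0, "gripper": 0.8}])

```text
t: 11.85
eef_pos: [543.1, 111.0, 21.2]
tcp_rot: [-1.573, -0.0, 1.571]
ft_force: [0.5, -0.4, 0.2]
opening: 0.799
```

Request:
jog_arm(series=[{"dx": 0, "dy": 0, "dz": 0, "rx": 0, "ry": 0, "rz": 0, "gripper": 0}, {"dx": 0, "dy": 0, "dz": 0, "rx": 0, "ry": 0, "rz": 0, "gripper": 0}, {"dx": 0, "dy": 0, "dz": 0, "rx": 0, "ry": 0, "rz": 0, "gripper": 0}, {"dx": 0, "dy": 0, "dz": 0, "rx": 0, "ry": 0, "rz": 0, "gripper": 0}, {"dx": 0, "dy": 0, "dz": 0, "rx": 0, "ry": 0, "rz": 0, "gripper": 0}, {"dx": 0, "dy": 0, "dz": 0, "rx": 0, "ry": 0, "rz": 0, "gripper": 0}, {"dx": 0, "dy": 0, "dz": 0, "rx": 0, "ry": 0, "rz": 0, "gripper": 0}])

```text
t: 12.55
eef_pos: [542.2, 110.9, 19.7]
tcp_rot: [-1.571, -0.0, 1.571]
ft_force: [0.3, 0.4, 1.3]
opening: 0.359
```

```bash
python3 look.py w9
```

```text
{'t': np.float64(12.55), 'eef_pos': array([542.151, 110.901,  19.693]), 'tcp_rot': array([-1.571, -0.   ,  1.571]), 'ft_force': array([0.337, 0.359, 1.307]), 'opening': np.float64(0.359), 'joints': array([ 0.082,  0.681,  1.905,  0.   ,  0.555, -1.488])}
```

View pics/w9.png

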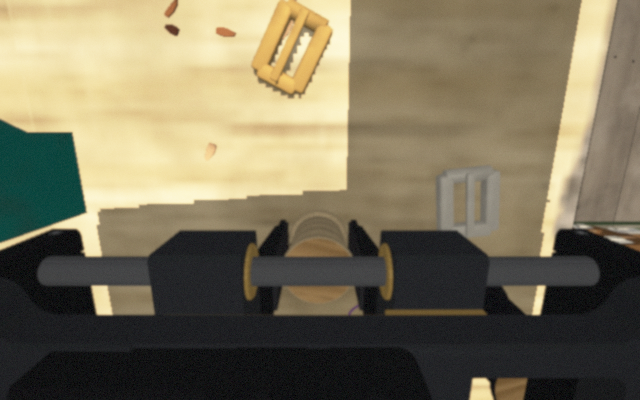

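Request:
jog_arm(series=[{"dx": 0, "dy": 0, "dz": 0.01, "rx": 0, "ry": 0, "rz": 0, "gripper": 0}, {"dx": 0, "dy": 0, "dz": 0.03, "rx": 0, "ry": 0, "rz": 0, "gripper": 0}, {"dx": 0, "dy": 0, "dz": 0.04, "rx": 0, "ry": 0, "rz": 0, "gripper": 0}, {"dx": 0, "dy": 0, "dz": 0.04, "rx": 0, "ry": 0, "rz": 0, "gripper": 0}, {"dx": 0, "dy": 0, "dz": 0.04, "rx": 0, "ry": 0, "rz": 0, "gripper": 0}, {"dx": 0, "dy": 0, "dz": 0.04, "rx": 0, "ry": 0, "rz": 0, "gripper": 0}, {"dx": 0, "dy": 0, "dz": 0.04, "rx": 0, "ry": 0, "rz": 0, "gripper": 0}, {"dx": 0, "dy": 0, "dz": 0.04, "rx": 0, "ry": 0, "rz": 0, "gripper": 0}, {"dx": 0, "dy": 0, "dz": 0.04, "rx": 0, "ry": 0, "rz": 0, "gripper": 0}, {"dx": 0, "dy": 0, "dz": 0.04, "rx": 0, "ry": 0, "rz": 0, "gripper": 0}, {"dx": 0, "dy": 0, "dz": 0.04, "rx": 0, "ry": 0, "rz": 0, "gripper": 0}, {"dx": -0.01, "dy": -0.03, "dz": 0.01, "rx": 0, "ry": 0, "rz": 0, "gripper": 0}])

```text
t: 13.8
eef_pos: [532.5, 82.3, 434.2]
tcp_rot: [-1.577, -0.001, 1.573]
ft_force: [0.5, 0.1, -1.2]
opening: 0.356
```

Request:
jog_arm(series=[{"dx": -0.01, "dy": -0.04, "dz": 0, "rx": 0, "ry": 0, "rz": 0, "gripper": 0}, {"dx": -0.01, "dy": -0.04, "dz": 0, "rx": 0, "ry": 0, "rz": 0, "gripper": 0}, {"dx": -0.01, "dy": -0.04, "dz": 0, "rx": 0, "ry": 0, "rz": 0, "gripper": 0}, {"dx": -0.01, "dy": -0.04, "dz": 0, "rx": 0, "ry": 0, "rz": 0, "gripper": 0}, {"dx": -0.01, "dy": -0.04, "dz": 0, "rx": 0, "ry": 0, "rz": 0, "gripper": 0}, {"dx": -0.01, "dy": -0.04, "dz": 0, "rx": 0, "ry": 0, "rz": 0, "gripper": 0}, {"dx": -0.01, "dy": -0.04, "dz": 0, "rx": 0, "ry": 0, "rz": 0, "gripper": 0}, {"dx": -0.01, "dy": -0.04, "dz": 0, "rx": 0, "ry": 0, "rz": 0, "gripper": 0}, {"dx": -0.01, "dy": -0.04, "dz": 0, "rx": 0, "ry": 0, "rz": 0, "gripper": 0}, {"dx": -0.01, "dy": -0.04, "dz": 0, "rx": 0, "ry": 0, "rz": 0, "gripper": 0}, {"dx": -0.01, "dy": -0.042, "dz": 0, "rx": 0, "ry": 0, "rz": 0, "gripper": 0}, {"dx": 0, "dy": 0, "dz": 0, "rx": 0, "ry": 0, "rz": 0, "gripper": 0}])

```text
t: 15.0
eef_pos: [420.5, -364.7, 429.2]
tcp_rot: [-1.569, -0.0, 1.567]
ft_force: [0.5, 0.1, -1.1]
opening: 0.353
```

Request:
jog_arm(series=[{"dx": 0.001, "dy": 0.002, "dz": -0.03, "rx": 0, "ry": 0, "rz": 0, "gripper": 0}, {"dx": 0, "dy": 0, "dz": -0.04, "rx": 0, "ry": 0, "rz": 0, "gripper": 0}, {"dx": 0, "dy": 0, "dz": -0.04, "rx": 0, "ry": 0, "rz": 0, "gripper": 0}, {"dx": 0, "dy": 0, "dz": -0.04, "rx": 0, "ry": 0, "rz": 0, "gripper": 0}, {"dx": 0, "dy": 0, "dz": -0.04, "rx": 0, "ry": 0, "rz": 0, "gripper": 0}, {"dx": 0, "dy": 0, "dz": -0.04, "rx": 0, "ry": 0, "rz": 0, "gripper": 0}, {"dx": 0, "dy": 0, "dz": -0.04, "rx": 0, "ry": 0, "rz": 0, "gripper": 0}, {"dx": 0, "dy": 0, "dz": -0.04, "rx": 0, "ry": 0, "rz": 0, "gripper": 0}, {"dx": 0, "dy": 0, "dz": -0.03, "rx": 0, "ry": 0, "rz": 0, "gripper": 0}, {"dx": 0, "dy": 0, "dz": 0, "rx": 0, "ry": 0, "rz": 0, "gripper": 0}, {"dx": 0, "dy": 0, "dz": 0, "rx": 0, "ry": 0, "rz": 0, "gripper": 0}])

```text
t: 16.1
eef_pos: [423.5, -359.0, 90.6]
tcp_rot: [-1.571, -0.0, 1.571]
ft_force: [-0.3, 0.0, -0.2]
opening: 0.356
```

```bash
python3 look.py w10; python3 - <<'E'
import cv2
a=cv2.imread('pics/w10.png'); cv2.imwrite('pics/c10.png',cv2.resize(a[155:250,270:370],None,fx=6,fy=6,interpolation=cv2.INTER_CUBIC))
E
```

```text
{'t': np.float64(16.1), 'eef_pos': array([ 423.457, -359.031,   90.604]), 'tcp_rot': array([-1.571, -0.   ,  1.571]), 'ft_force': array([-0.325,  0.021, -0.206]), 'opening': np.float64(0.356), 'joints': array([-0.822,  0.569,  1.863,  0.   ,  0.71 , -2.393])}
```

View pics/c10.png

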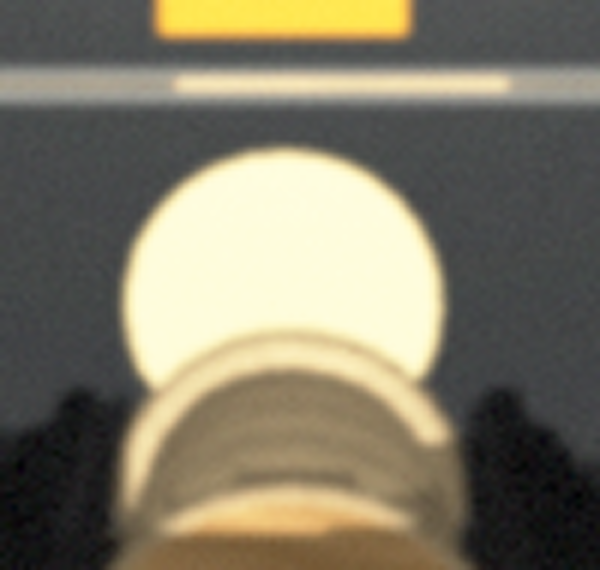

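```bash
python3 - <<'E'
from h import *; import pickle
C=pickle.load(open('pics/w10.pkl','rb'))
d=ray(C,[(316.8,178.9)],5)[0]; s=ray(C,[(318.5,209.6)],70.5)[0]
print('disc',d+[21,0,0],'spool',s+[17.5,0,0])
E
```

```text
disc [ 422.76713137 -360.57082839    5.        ] spool [ 425.79897657 -359.25524376   70.5       ]
```

Request:
jog_arm(series=[{"dx": -0.0014, "dy": -0.0013, "dz": -0.03, "rx": 0, "ry": 0, "rz": 0, "gripper": 0}, {"dx": 0, "dy": 0, "dz": -0.02, "rx": 0, "ry": 0, "rz": 0, "gripper": 0}, {"dx": 0, "dy": 0, "dz": -0.01, "rx": 0, "ry": 0, "rz": 0, "gripper": 0}, {"dx": 0, "dy": 0, "dz": -0.004, "rx": 0, "ry": 0, "rz": 0, "gripper": 0}, {"dx": 0, "dy": 0, "dz": 0, "rx": 0, "ry": 0, "rz": 0, "gripper": 0}, {"dx": 0, "dy": 0, "dz": 0, "rx": 0, "ry": 0, "rz": 0, "gripper": 0}])

```text
t: 16.75
eef_pos: [422.2, -360.8, 26.8]
tcp_rot: [-1.572, 0.001, 1.571]
ft_force: [-0.7, 0.7, -1.2]
opening: 0.359
```

Request:
jog_arm(series=[{"dx": 0, "dy": 0, "dz": -0.0005, "rx": 0, "ry": 0, "rz": 0, "gripper": 0}, {"dx": 0, "dy": 0, "dz": -0.0005, "rx": 0, "ry": 0, "rz": 0, "gripper": 0}, {"dx": 0, "dy": 0, "dz": 0, "rx": 0, "ry": 0, "rz": 0, "gripper": 0}])

```text
t: 17.05
eef_pos: [421.8, -360.5, 24.9]
tcp_rot: [-1.571, 0.0, 1.571]
ft_force: [-0.2, -0.4, -0.4]
opening: 0.361
```

Seated within a fraction of a mm; release and rise.

Request:
jog_arm(series=[{"dx": 0, "dy": 0, "dz": 0, "rx": 0, "ry": 0, "rz": 0, "gripper": 0.42}, {"dx": 0, "dy": 0, "dz": 0, "rx": 0, "ry": 0, "rz": 0, "gripper": 0.5}, {"dx": 0, "dy": 0, "dz": 0, "rx": 0, "ry": 0, "rz": 0, "gripper": 0.7}, {"dx": 0, "dy": 0, "dz": 0, "rx": 0, "ry": 0, "rz": 0, "gripper": 0.8}, {"dx": 0, "dy": 0, "dz": 0.01, "rx": 0, "ry": 0, "rz": 0, "gripper": 0.8}, {"dx": 0, "dy": 0, "dz": 0.03, "rx": 0, "ry": 0, "rz": 0, "gripper": 1}, {"dx": 0, "dy": 0, "dz": 0.04, "rx": 0, "ry": 0, "rz": 0, "gripper": 1}, {"dx": 0, "dy": 0, "dz": 0.04, "rx": 0, "ry": 0, "rz": 0, "gripper": 1}, {"dx": 0, "dy": 0, "dz": 0.04, "rx": 0, "ry": 0, "rz": 0, "gripper": 1}, {"dx": 0, "dy": 0, "dz": 0.04, "rx": 0, "ry": 0, "rz": 0, "gripper": 1}, {"dx": 0, "dy": 0, "dz": 0, "rx": 0, "ry": 0, "rz": 0, "gripper": 1}, {"dx": 0, "dy": 0, "dz": 0, "rx": 0, "ry": 0, "rz": 0, "gripper": 1}])

```text
t: 18.25
eef_pos: [421.7, -360.3, 225.7]
tcp_rot: [-1.572, 0.001, 1.571]
ft_force: [-0.0, 0.3, -0.7]
opening: 1.0
```

```bash
python3 look.py w11
```

```text
{'t': np.float64(18.25), 'eef_pos': array([ 421.681, -360.345,  225.721]), 'tcp_rot': array([-1.572e+00,  1.000e-03,  1.571e+00]), 'ft_force': array([-0.019,  0.313, -0.675]), 'opening': np.float64(1.0), 'joints': array([-0.826,  0.39 ,  1.734,  0.   ,  1.015, -2.397])}
```

View pics/w11.png

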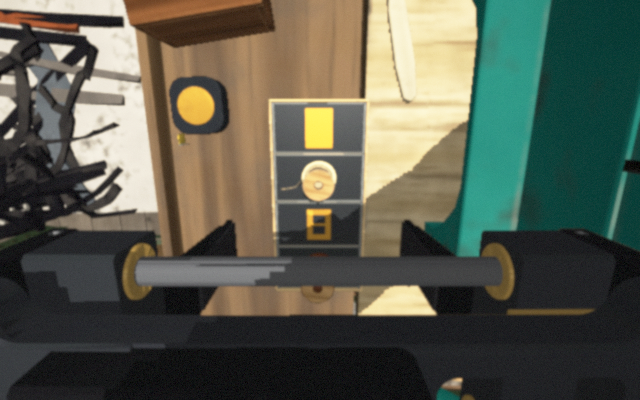

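Request:
jog_arm(series=[{"dx": 0, "dy": 0, "dz": 0.04, "rx": 0, "ry": 0, "rz": 0, "gripper": 1}, {"dx": 0, "dy": 0, "dz": 0.04, "rx": 0, "ry": 0, "rz": 0, "gripper": 1}, {"dx": 0, "dy": 0, "dz": 0.04, "rx": 0, "ry": 0, "rz": 0, "gripper": 1}, {"dx": 0, "dy": 0, "dz": 0.04, "rx": 0, "ry": 0, "rz": 0, "gripper": 1}, {"dx": 0, "dy": 0.02, "dz": 0.03, "rx": 0, "ry": 0, "rz": 0, "gripper": 1}, {"dx": 0, "dy": 0.04, "dz": 0, "rx": 0, "ry": 0, "rz": 0, "gripper": 1}, {"dx": 0, "dy": 0.04, "dz": 0, "rx": 0, "ry": 0, "rz": 0, "gripper": 1}, {"dx": 0, "dy": 0.04, "dz": 0, "rx": 0, "ry": 0, "rz": 0, "gripper": 1}, {"dx": 0, "dy": 0.04, "dz": 0, "rx": 0, "ry": 0, "rz": 0, "gripper": 1}, {"dx": 0, "dy": 0.04, "dz": 0, "rx": 0, "ry": 0, "rz": 0, "gripper": 1}, {"dx": 0, "dy": 0.04, "dz": 0, "rx": 0, "ry": 0, "rz": 0, "gripper": 1}, {"dx": 0, "dy": 0.04, "dz": 0, "rx": 0, "ry": 0, "rz": 0, "gripper": 1}])

```text
t: 19.5
eef_pos: [421.3, -58.9, 413.3]
tcp_rot: [-1.568, -0.001, 1.57]
ft_force: [0.5, -0.2, -0.0]
opening: 0.998
```

Request:
jog_arm(series=[{"dx": 0, "dy": 0.04, "dz": 0, "rx": 0, "ry": 0, "rz": 0, "gripper": 1}, {"dx": 0, "dy": 0.04, "dz": 0, "rx": 0, "ry": 0, "rz": 0, "gripper": 1}, {"dx": -0.007, "dy": 0.04, "dz": 0, "rx": 0, "ry": 0, "rz": 0, "gripper": 1}, {"dx": -0.01, "dy": 0.04, "dz": 0, "rx": 0, "ry": 0, "rz": 0, "gripper": 1}, {"dx": -0.01, "dy": 0.04, "dz": 0, "rx": 0, "ry": 0, "rz": 0, "gripper": 1}, {"dx": -0.01, "dy": 0.04, "dz": 0, "rx": 0, "ry": 0, "rz": 0, "gripper": 1}, {"dx": 0, "dy": 0.007, "dz": -0.03, "rx": 0, "ry": 0, "rz": 0, "gripper": 1}, {"dx": 0, "dy": 0, "dz": -0.04, "rx": 0, "ry": 0, "rz": 0, "gripper": 1}, {"dx": 0, "dy": 0, "dz": -0.04, "rx": 0, "ry": 0, "rz": 0, "gripper": 1}, {"dx": 0, "dy": 0, "dz": -0.04, "rx": 0, "ry": 0, "rz": 0, "gripper": 0.7}, {"dx": 0, "dy": 0, "dz": -0.04, "rx": 0, "ry": 0, "rz": 0, "gripper": 0.7}, {"dx": 0, "dy": 0, "dz": 0, "rx": 0, "ry": 0, "rz": 0, "gripper": 0.7}])

```text
t: 20.7
eef_pos: [382.3, 185.8, 220.3]
tcp_rot: [-1.561, 0.003, 1.571]
ft_force: [-0.6, 0.3, 0.3]
opening: 0.801
```

Request:
jog_arm(series=[{"dx": 0, "dy": 0, "dz": -0.04, "rx": 0, "ry": 0, "rz": 0, "gripper": 0.7}, {"dx": 0, "dy": 0, "dz": 0, "rx": 0, "ry": 0, "rz": 0, "gripper": 0.7}, {"dx": 0, "dy": 0, "dz": 0, "rx": 0, "ry": 0, "rz": 0, "gripper": 0.7}])

```text
t: 21.0
eef_pos: [385.1, 186.7, 185.8]
tcp_rot: [-1.57, 0.0, 1.571]
ft_force: [0.9, 0.2, 0.1]
opening: 0.704
```

```bash
python3 look.py w12; python3 look.py t12 top; python3 - <<'E'
import cv2
a=cv2.imread('pics/w12.png'); cv2.imwrite('pics/c12.png',cv2.resize(a[110:260,240:400],None,fx=5,fy=4 if 0 else 5,interpolation=cv2.INTER_CUBIC)[:600])
b=cv2.imread('pics/t12.png');cv2.imwrite('pics/c12b.png',cv2.resize(b[155:270,410:475],None,fx=8,fy=5.2 if 0 else 8,interpolation=cv2.INTER_CUBIC)[:600])
E
```

```text
{'t': np.float64(21.0), 'eef_pos': array([385.088, 186.665, 185.784]), 'tcp_rot': array([-1.57 ,  0.   ,  1.571]), 'ft_force': array([0.921, 0.162, 0.102]), 'opening': np.float64(0.704), 'joints': array([ 0.297,  0.27 ,  2.066,  0.   ,  0.807, -1.274])}
{'t': np.float64(21.05), 'eef_pos': array([385.423, 186.785, 186.3  ]), 'tcp_rot': array([-1.572, -0.   ,  1.571]), 'ft_force': array([-0.233, -0.34 ,  0.072]), 'opening': np.float64(0.701), 'joints': array([ 0.297,  0.269,  2.066,  0.   ,  0.806, -1.274])}
```

View pics/w12.png

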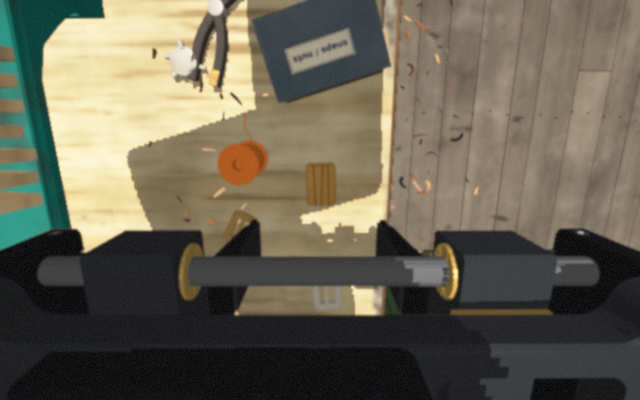

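View pics/c12.png

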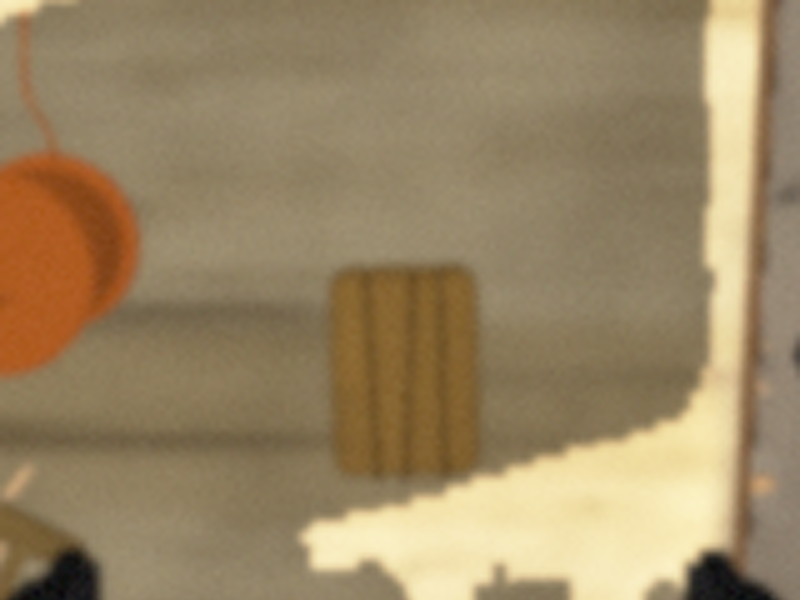

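View pics/c12b.png

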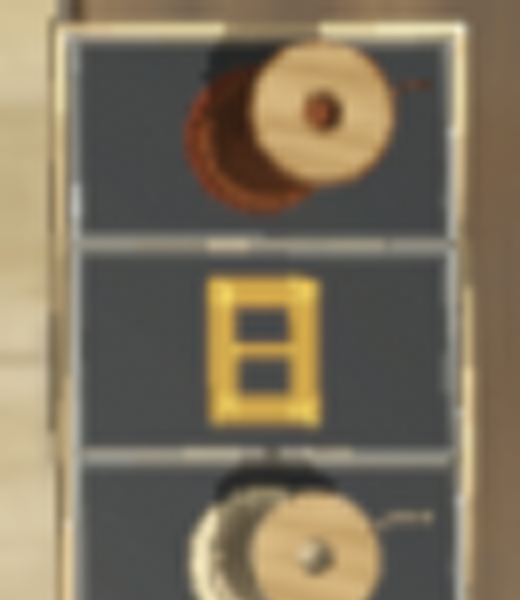

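```bash
python3 - <<'E'
from h import *; import pickle
C=pickle.load(open('pics/w12.pkl','rb'));T=cam('top')
f=lambda q:(240+(q[0]+.5)/5-.5,110+(q[1]+.5)/5-.5)
x=ray(C,[f(i) for i in [(332,266),(473,266),(479,474),(336,475)]],18)[:,:2]; print(x.round(1),x.mean(0),cv2.minAreaRect(x.astype(np.float32)))
g=lambda q:(410+(q[0]+.5)/8-.5,155+(q[1]+.5)/8-.5)
print('cream',ray(T,[g((317,555))],50),'brown',ray(T,[g((322,112))],60), 'marks buckle',ray(T,[g((265,351))],5))
E
```

```text
[[361.2 173.4]
 [361.2 202.9]
 [406.3 204.8]
 [406.6 173.8]] [383.83993016 188.73052728] ((383.7825012207031, 189.07904052734375), (45.431556701660156, 30.948503494262695), 0.5766869187355042)
cream [[ 422.65626874 -362.04655679   50.        ]] brown [[ 541.07915455 -362.5483702    60.        ]] marks buckle [[ 481.85471616 -362.07083652    5.        ]]
```

Request:
jog_arm(series=[{"dx": -0.0013, "dy": 0.0018, "dz": -0.04, "rx": 0, "ry": 0, "rz": 0, "gripper": 0.6}, {"dx": 0, "dy": 0, "dz": -0.04, "rx": 0, "ry": 0, "rz": 0, "gripper": 0.6}, {"dx": 0, "dy": 0, "dz": -0.04, "rx": 0, "ry": 0, "rz": 0, "gripper": 0.6}, {"dx": 0, "dy": 0, "dz": -0.03, "rx": 0, "ry": 0, "rz": 0, "gripper": 0.6}, {"dx": 0, "dy": 0, "dz": -0.015, "rx": 0, "ry": 0, "rz": 0, "gripper": 0.6}, {"dx": 0, "dy": 0, "dz": -0.006, "rx": 0, "ry": 0, "rz": 0, "gripper": 0.6}, {"dx": 0, "dy": 0, "dz": 0, "rx": 0, "ry": 0, "rz": 0, "gripper": 0.6}, {"dx": 0, "dy": 0, "dz": 0, "rx": 0, "ry": 0, "rz": 0, "gripper": 0.6}])

```text
t: 21.9
eef_pos: [384.2, 188.6, 14.8]
tcp_rot: [-1.573, -0.001, 1.571]
ft_force: [0.1, 0.0, 0.8]
opening: 0.604
```

```bash
python3 look.py w13
```

```text
{'t': np.float64(21.9), 'eef_pos': array([384.184, 188.622,  14.794]), 'tcp_rot': array([-1.573e+00, -1.000e-03,  1.571e+00]), 'ft_force': array([0.083, 0.005, 0.824]), 'opening': np.float64(0.604), 'joints': array([ 0.302,  0.605,  2.216,  0.   ,  0.319, -1.269])}
```

View pics/w13.png

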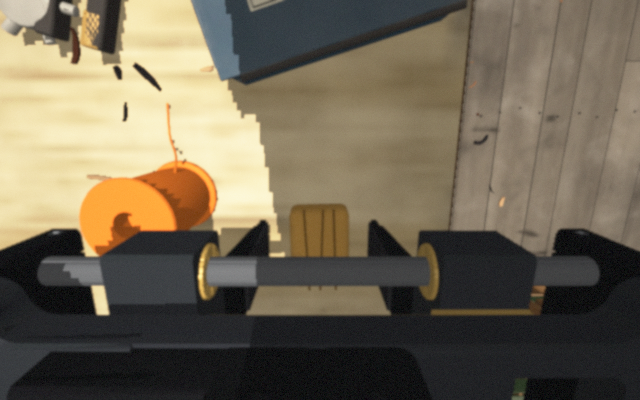

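Request:
jog_arm(series=[{"dx": 0, "dy": 0, "dz": 0, "rx": 0, "ry": 0, "rz": 0, "gripper": 0}, {"dx": 0, "dy": 0, "dz": 0, "rx": 0, "ry": 0, "rz": 0, "gripper": 0}, {"dx": 0, "dy": 0, "dz": 0, "rx": 0, "ry": 0, "rz": 0, "gripper": 0}, {"dx": 0, "dy": 0, "dz": 0, "rx": 0, "ry": 0, "rz": 0, "gripper": 0}, {"dx": 0, "dy": 0, "dz": 0, "rx": 0, "ry": 0, "rz": 0, "gripper": 0}, {"dx": 0, "dy": 0, "dz": 0, "rx": 0, "ry": 0, "rz": 0, "gripper": 0}, {"dx": 0, "dy": 0, "dz": 0.01, "rx": 0, "ry": 0, "rz": 0, "gripper": 0}, {"dx": 0, "dy": 0, "dz": 0.03, "rx": 0, "ry": 0, "rz": 0, "gripper": 0}, {"dx": 0, "dy": 0, "dz": 0.03, "rx": 0, "ry": 0, "rz": 0, "gripper": 0}, {"dx": 0, "dy": 0, "dz": 0.01, "rx": 0, "ry": 0, "rz": 0, "gripper": 0}, {"dx": 0, "dy": 0, "dz": 0, "rx": 0, "ry": 0, "rz": 0, "gripper": 0}])

```text
t: 23.05
eef_pos: [383.9, 188.6, 94.9]
tcp_rot: [-1.574, -0.001, 1.571]
ft_force: [0.6, 1.1, -1.2]
opening: 0.333
```

```bash
python3 look.py w14
```

```text
{'t': np.float64(23.05), 'eef_pos': array([383.946, 188.553,  94.923]), 'tcp_rot': array([-1.574e+00, -1.000e-03,  1.571e+00]), 'ft_force': array([ 0.569,  1.051, -1.22 ]), 'opening': np.float64(0.333), 'joints': array([ 0.302,  0.432,  2.165,  0.   ,  0.542, -1.269])}
```

View pics/w14.png

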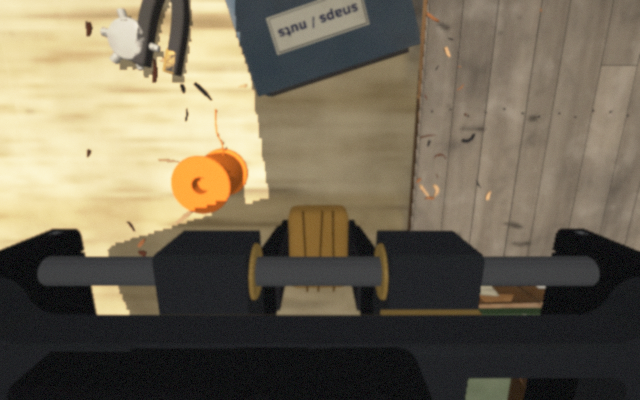

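Request:
jog_arm(series=[{"dx": 0, "dy": 0, "dz": 0.04, "rx": 0, "ry": 0, "rz": 0, "gripper": 0}, {"dx": 0, "dy": 0, "dz": 0.04, "rx": 0, "ry": 0, "rz": 0, "gripper": 0}, {"dx": 0, "dy": 0, "dz": 0.04, "rx": 0, "ry": 0, "rz": 0, "gripper": 0}, {"dx": 0, "dy": 0, "dz": 0.04, "rx": 0, "ry": 0, "rz": 0, "gripper": 0}, {"dx": 0, "dy": 0, "dz": 0.04, "rx": 0, "ry": 0, "rz": 0, "gripper": 0}, {"dx": 0, "dy": 0, "dz": 0.04, "rx": 0, "ry": 0, "rz": 0, "gripper": 0}, {"dx": 0, "dy": 0, "dz": 0.04, "rx": 0, "ry": 0, "rz": 0, "gripper": 0}, {"dx": 0, "dy": -0.02, "dz": 0.04, "rx": 0, "ry": 0, "rz": 0, "gripper": 0}, {"dx": 0.01, "dy": -0.04, "dz": 0.01, "rx": 0, "ry": 0, "rz": 0, "gripper": 0}, {"dx": 0.01, "dy": -0.04, "dz": 0, "rx": 0, "ry": 0, "rz": 0, "gripper": 0}, {"dx": 0.01, "dy": -0.04, "dz": 0, "rx": 0, "ry": 0, "rz": 0, "gripper": 0}, {"dx": 0.01, "dy": -0.04, "dz": 0, "rx": 0, "ry": 0, "rz": 0, "gripper": 0}])

```text
t: 24.3
eef_pos: [423.9, 6.7, 422.2]
tcp_rot: [-1.569, -0.0, 1.571]
ft_force: [0.1, -0.1, -0.4]
opening: 0.338
```

Request:
jog_arm(series=[{"dx": 0, "dy": -0.04, "dz": 0, "rx": 0, "ry": 0, "rz": 0, "gripper": 0}, {"dx": 0, "dy": -0.04, "dz": 0, "rx": 0, "ry": 0, "rz": 0, "gripper": 0}, {"dx": 0, "dy": -0.04, "dz": 0, "rx": 0, "ry": 0, "rz": 0, "gripper": 0}, {"dx": 0, "dy": -0.04, "dz": 0, "rx": 0, "ry": 0, "rz": 0, "gripper": 0}, {"dx": 0, "dy": -0.04, "dz": 0, "rx": 0, "ry": 0, "rz": 0, "gripper": 0}, {"dx": -0.01, "dy": -0.04, "dz": 0, "rx": 0, "ry": 0, "rz": 0, "gripper": 0}, {"dx": -0.01, "dy": -0.04, "dz": 0, "rx": 0, "ry": 0, "rz": 0, "gripper": 0}, {"dx": -0.01, "dy": -0.04, "dz": 0, "rx": 0, "ry": 0, "rz": 0, "gripper": 0}, {"dx": -0.01, "dy": -0.04, "dz": 0, "rx": 0, "ry": 0, "rz": 0, "gripper": 0}, {"dx": -0.022, "dy": -0.01, "dz": 0, "rx": 0, "ry": 0, "rz": 0, "gripper": 0}, {"dx": 0, "dy": 0, "dz": 0, "rx": 0, "ry": 0, "rz": 0, "gripper": 0}, {"dx": 0, "dy": 0, "dz": 0, "rx": 0, "ry": 0, "rz": 0, "gripper": 0}])

```text
t: 25.5
eef_pos: [361.5, -361.9, 422.3]
tcp_rot: [-1.57, -0.002, 1.569]
ft_force: [0.3, 1.0, -0.4]
opening: 0.336
```

Request:
jog_arm(series=[{"dx": 0, "dy": 0, "dz": -0.03, "rx": 0, "ry": 0, "rz": 0, "gripper": 0}, {"dx": 0, "dy": 0, "dz": -0.04, "rx": 0, "ry": 0, "rz": 0, "gripper": 0}, {"dx": 0, "dy": 0, "dz": -0.04, "rx": 0, "ry": 0, "rz": 0, "gripper": 0}, {"dx": 0, "dy": 0, "dz": -0.04, "rx": 0, "ry": 0, "rz": 0, "gripper": 0}, {"dx": 0, "dy": 0, "dz": -0.04, "rx": 0, "ry": 0, "rz": 0, "gripper": 0}, {"dx": 0, "dy": 0, "dz": -0.04, "rx": 0, "ry": 0, "rz": 0, "gripper": 0}, {"dx": 0, "dy": 0, "dz": -0.04, "rx": 0, "ry": 0, "rz": 0, "gripper": 0}, {"dx": 0, "dy": 0, "dz": -0.04, "rx": 0, "ry": 0, "rz": 0, "gripper": 0}, {"dx": 0, "dy": 0, "dz": -0.02, "rx": 0, "ry": 0, "rz": 0, "gripper": 0}, {"dx": 0, "dy": 0, "dz": 0, "rx": 0, "ry": 0, "rz": 0, "gripper": 0}, {"dx": 0, "dy": 0, "dz": 0, "rx": 0, "ry": 0, "rz": 0, "gripper": 0}])

```text
t: 26.6
eef_pos: [362.1, -361.2, 93.8]
tcp_rot: [-1.571, -0.0, 1.572]
ft_force: [0.1, 0.3, 0.0]
opening: 0.338
```

```bash
python3 look.py w15; python3 - <<'E'
import cv2
a=cv2.imread('pics/w15.png'); cv2.imwrite('pics/c15.png',cv2.resize(a[145:245,260:380],None,fx=6,fy=6,interpolation=cv2.INTER_CUBIC))
E
```

```text
{'t': np.float64(26.6), 'eef_pos': array([ 362.141, -361.249,   93.84 ]), 'tcp_rot': array([-1.571, -0.   ,  1.572]), 'ft_force': array([0.053, 0.294, 0.009]), 'opening': np.float64(0.338), 'joints': array([-0.913,  0.518,  1.967,  0.   ,  0.657, -2.485])}
```

View pics/c15.png

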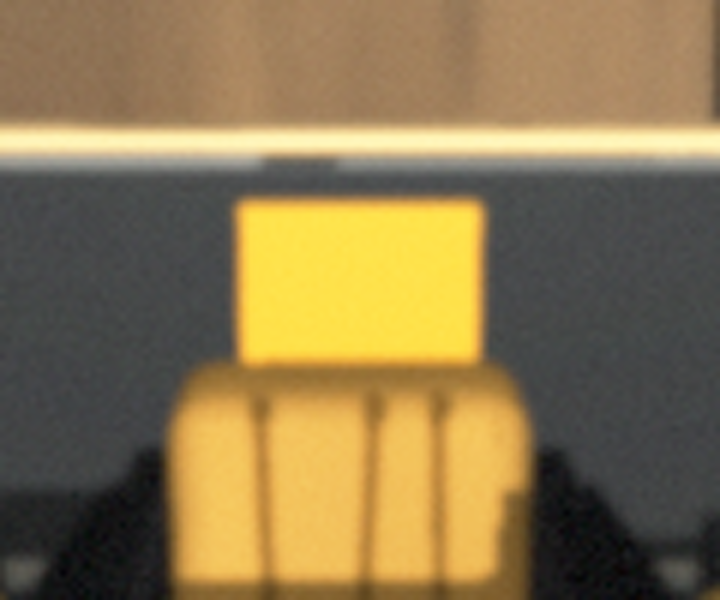

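```bash
python3 - <<'E'
from h import *; import pickle
C=pickle.load(open('pics/w15.pkl','rb'))
print('mark',ray(C,[(319.7,177.9)],5)+[23,0,0],'wax',ray(C,[(317.9,204.9)],79.5)+[23,0,0],ray(C,[(317.9,210.1)],97.5)+[23,0,0])
E
```

```text
mark [[ 363.21239028 -360.46506039    5.        ]] wax [[ 365.52296415 -361.83515376   79.5       ]] [[ 363.43106997 -361.81930044   97.5       ]]
```

Request:
jog_arm(series=[{"dx": -0.0003, "dy": 0.0007, "dz": -0.03, "rx": 0, "ry": 0, "rz": 0, "gripper": 0}, {"dx": 0, "dy": 0, "dz": -0.03, "rx": 0, "ry": 0, "rz": 0, "gripper": 0}, {"dx": 0, "dy": 0, "dz": -0.01, "rx": 0, "ry": 0, "rz": 0, "gripper": 0}, {"dx": 0, "dy": 0, "dz": -0.003, "rx": 0, "ry": 0, "rz": 0, "gripper": 0}, {"dx": 0, "dy": 0, "dz": 0, "rx": 0, "ry": 0, "rz": 0, "gripper": 0}, {"dx": 0, "dy": 0, "dz": 0, "rx": 0, "ry": 0, "rz": 0, "gripper": 0}])

```text
t: 27.25
eef_pos: [361.6, -361.4, 21.9]
tcp_rot: [-1.572, 0.001, 1.571]
ft_force: [0.6, 0.4, -1.2]
opening: 0.335
```

Request:
jog_arm(series=[{"dx": 0, "dy": 0, "dz": -0.0005, "rx": 0, "ry": 0, "rz": 0, "gripper": 0}, {"dx": 0, "dy": 0, "dz": -0.0005, "rx": 0, "ry": 0, "rz": 0, "gripper": 0}, {"dx": 0, "dy": 0, "dz": 0, "rx": 0, "ry": 0, "rz": 0, "gripper": 0}])

```text
t: 27.55
eef_pos: [361.2, -361.0, 20.0]
tcp_rot: [-1.571, 0.0, 1.571]
ft_force: [-0.3, -0.4, -0.4]
opening: 0.338
```

Request:
jog_arm(series=[{"dx": 0, "dy": 0, "dz": -0.0003, "rx": 0, "ry": 0, "rz": 0, "gripper": 0.38}, {"dx": 0, "dy": 0, "dz": 0, "rx": 0, "ry": 0, "rz": 0, "gripper": 0.45}, {"dx": 0, "dy": 0, "dz": 0, "rx": 0, "ry": 0, "rz": 0, "gripper": 0.6}, {"dx": 0, "dy": 0, "dz": 0, "rx": 0, "ry": 0, "rz": 0, "gripper": 0.7}, {"dx": 0, "dy": 0, "dz": 0.01, "rx": 0, "ry": 0, "rz": 0, "gripper": 0.7}, {"dx": 0, "dy": 0, "dz": 0.03, "rx": 0, "ry": 0, "rz": 0, "gripper": 0.7}, {"dx": 0, "dy": 0, "dz": 0.04, "rx": 0, "ry": 0, "rz": 0, "gripper": 0.7}, {"dx": 0, "dy": 0, "dz": 0.04, "rx": 0, "ry": 0, "rz": 0, "gripper": 0.7}, {"dx": 0, "dy": 0, "dz": 0.04, "rx": 0, "ry": 0, "rz": 0, "gripper": 0.7}, {"dx": 0, "dy": 0, "dz": 0.04, "rx": 0, "ry": 0, "rz": 0, "gripper": 0.7}, {"dx": 0, "dy": 0, "dz": 0, "rx": 0, "ry": 0, "rz": 0, "gripper": 0.7}, {"dx": 0, "dy": 0, "dz": 0, "rx": 0, "ry": 0, "rz": 0, "gripper": 0.7}])

```text
t: 28.75
eef_pos: [361.1, -360.8, 220.4]
tcp_rot: [-1.572, 0.001, 1.571]
ft_force: [-0.4, -0.4, -1.0]
opening: 0.701
```

```bash
python3 look.py w16; python3 - <<'E'
import cv2
a=cv2.imread('pics/w16.png'); cv2.imwrite('pics/c16.png',cv2.resize(a[130:260,260:380],None,fx=4.5,fy=4.5,interpolation=cv2.INTER_CUBIC))
E
```

```text
{'t': np.float64(28.75), 'eef_pos': array([ 361.08 , -360.811,  220.371]), 'tcp_rot': array([-1.572e+00,  1.000e-03,  1.571e+00]), 'ft_force': array([-0.429, -0.364, -1.043]), 'opening': np.float64(0.701), 'joints': array([-0.915,  0.334,  1.843,  0.   ,  0.962, -2.485])}
```

View pics/c16.png

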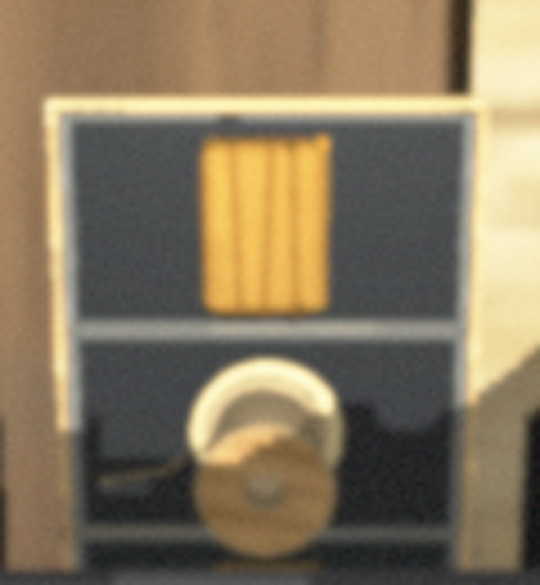

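Request:
jog_arm(series=[{"dx": 0, "dy": 0, "dz": 0.04, "rx": 0, "ry": 0, "rz": 0, "gripper": 0.7}, {"dx": 0, "dy": 0, "dz": 0.04, "rx": 0, "ry": 0, "rz": 0, "gripper": 0.7}, {"dx": 0, "dy": 0, "dz": 0.04, "rx": 0, "ry": 0, "rz": 0, "gripper": 0.7}, {"dx": 0, "dy": 0, "dz": 0.04, "rx": 0, "ry": 0, "rz": 0, "gripper": 0.7}, {"dx": 0, "dy": 0, "dz": 0.04, "rx": 0, "ry": 0, "rz": 0, "gripper": 0.7}, {"dx": 0.007, "dy": 0.04, "dz": 0, "rx": 0, "ry": 0, "rz": 0, "gripper": 0.7}, {"dx": 0.007, "dy": 0.04, "dz": 0, "rx": 0, "ry": 0, "rz": 0, "gripper": 0.7}, {"dx": 0.007, "dy": 0.04, "dz": 0, "rx": 0, "ry": 0, "rz": 0, "gripper": 0.7}, {"dx": 0.007, "dy": 0.04, "dz": 0, "rx": 0, "ry": 0, "rz": 0, "gripper": 0.7}, {"dx": 0.007, "dy": 0.04, "dz": 0, "rx": 0, "ry": 0, "rz": 0, "gripper": 0.7}, {"dx": 0.007, "dy": 0.04, "dz": 0, "rx": 0, "ry": 0, "rz": 0, "gripper": 0.7}, {"dx": 0.007, "dy": 0.04, "dz": 0, "rx": 0, "ry": 0, "rz": -3.3, "gripper": 0.7}])

```text
t: 30.0
eef_pos: [410.0, -79.3, 418.0]
tcp_rot: [-1.568, -0.001, 1.512]
ft_force: [1.0, 0.0, -0.3]
opening: 0.701
```

Request:
jog_arm(series=[{"dx": 0.007, "dy": 0.04, "dz": 0, "rx": 0, "ry": 0, "rz": -4, "gripper": 0.7}, {"dx": 0.007, "dy": 0.04, "dz": 0, "rx": 0, "ry": 0, "rz": -4, "gripper": 0.7}, {"dx": 0.007, "dy": 0.04, "dz": 0, "rx": 0, "ry": 0, "rz": -5, "gripper": 0.7}, {"dx": 0.006, "dy": 0.04, "dz": 0, "rx": 0, "ry": 0, "rz": -5, "gripper": 0.7}, {"dx": 0, "dy": 0.018, "dz": -0.02, "rx": 0, "ry": 0, "rz": -5, "gripper": 0.7}, {"dx": 0, "dy": 0, "dz": -0.04, "rx": 0, "ry": 0, "rz": 0, "gripper": 0.7}, {"dx": 0, "dy": 0, "dz": -0.04, "rx": 0, "ry": 0, "rz": 0, "gripper": 0.7}, {"dx": 0, "dy": 0, "dz": -0.04, "rx": 0, "ry": 0, "rz": 0, "gripper": 0.7}, {"dx": 0, "dy": 0, "dz": -0.04, "rx": 0, "ry": 0, "rz": 0, "gripper": 0.7}, {"dx": 0, "dy": 0, "dz": -0.04, "rx": 0, "ry": 0, "rz": 0, "gripper": 0.7}, {"dx": 0, "dy": 0, "dz": 0, "rx": 0, "ry": 0, "rz": 0, "gripper": 0.7}, {"dx": 0, "dy": 0, "dz": 0, "rx": 0, "ry": 0, "rz": 0, "gripper": 0.7}])

```text
t: 31.2
eef_pos: [437.1, 97.1, 199.3]
tcp_rot: [-1.569, 0.001, 1.112]
ft_force: [0.7, 0.3, -0.1]
opening: 0.699
```

```bash
python3 look.py w17; python3 look.py t17 top; python3 - <<'E'
import cv2
a=cv2.imread('pics/w17.png'); cv2.imwrite('pics/c17.png',cv2.resize(a[140:250,250:390],None,fx=5,fy=5,interpolation=cv2.INTER_CUBIC))
E
```

```text
{'t': np.float64(31.2), 'eef_pos': array([437.083,  97.064, 199.257]), 'tcp_rot': array([-1.569e+00,  1.000e-03,  1.112e+00]), 'ft_force': array([ 0.728,  0.328, -0.066]), 'opening': np.float64(0.699), 'joints': array([ 0.071,  0.277,  2.006,  0.   ,  0.862, -1.041])}
{'t': np.float64(31.25), 'eef_pos': array([437.667,  97.098, 200.254]), 'tcp_rot': array([-1.571, -0.   ,  1.112]), 'ft_force': array([0.581, 0.364, 0.93 ]), 'opening': np.float64(0.702), 'joints': array([ 0.071,  0.275,  2.005,  0.   ,  0.862, -1.041])}
```

View pics/c17.png

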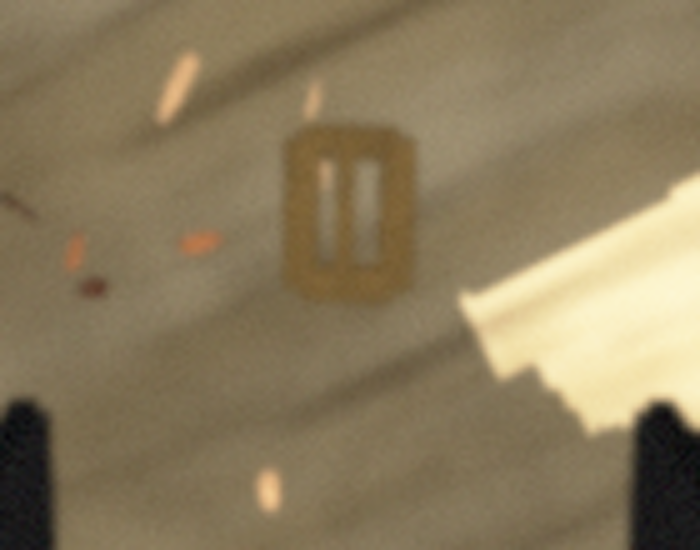

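```bash
python3 - <<'E'
from h import *; import pickle
C=pickle.load(open('pics/w17.pkl','rb')); C2=C
f=lambda q:(250+(q[0]+.5)/5-.5,140+(q[1]+.5)/5-.5)
x=ray(C,[f(i) for i in [(285,124),(414,124),(414,303),(283,303)]],8)[:,:2]; print(x.round(1),x.mean(0),cv2.minAreaRect(x.astype(np.float32)))
T=cam('top');b=cv2.imread('pics/t17.png');cv2.imwrite('pics/c17b.png',cv2.resize(b[230:275,410:475],None,fx=8,fy=8,interpolation=cv2.INTER_CUBIC))
cv2.imwrite('pics/c17c.png',cv2.resize(b[155:270,410:475],None,fx=5,fy=5,interpolation=cv2.INTER_CUBIC))
E
```

```text
[[414.   93. ]
 [426.9 119.1]
 [464.3 101.1]
 [450.9  73.9]] [439.01645318  96.76264483] ((438.96868896484375, 96.67024230957031), (30.288013458251953, 41.54022216796875), 63.73092269897461)
```

View pics/c17c.png

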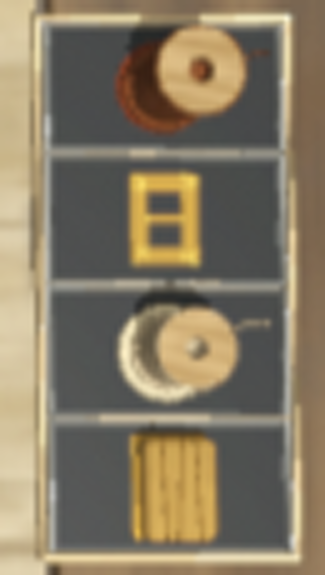

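Request:
jog_arm(series=[{"dx": 0.0016, "dy": -0.0003, "dz": -0.03, "rx": 0, "ry": 0, "rz": 0, "gripper": 0.6}, {"dx": 0, "dy": 0, "dz": -0.04, "rx": 0, "ry": 0, "rz": 0, "gripper": 0.6}, {"dx": 0, "dy": 0, "dz": -0.04, "rx": 0, "ry": 0, "rz": 0, "gripper": 0.55}, {"dx": 0, "dy": 0, "dz": -0.04, "rx": 0, "ry": 0, "rz": 0, "gripper": 0.55}, {"dx": 0, "dy": 0, "dz": -0.025, "rx": 0, "ry": 0, "rz": 0, "gripper": 0.55}, {"dx": 0, "dy": 0, "dz": -0.005, "rx": 0, "ry": 0, "rz": 0, "gripper": 0.55}, {"dx": 0, "dy": 0, "dz": 0, "rx": 0, "ry": 0, "rz": 0, "gripper": 0.55}, {"dx": 0, "dy": 0, "dz": 0, "rx": 0, "ry": 0, "rz": 0, "gripper": 0.55}, {"dx": 0, "dy": 0, "dz": 0, "rx": 0, "ry": 0, "rz": 0, "gripper": 0.55}])

```text
t: 32.2
eef_pos: [439.6, 96.9, 20.9]
tcp_rot: [-1.573, -0.002, 1.112]
ft_force: [0.1, 0.1, 0.4]
opening: 0.55
```

```bash
python3 look.py w18
```

```text
{'t': np.float64(32.2), 'eef_pos': array([439.623,  96.866,  20.876]), 'tcp_rot': array([-1.573, -0.002,  1.112]), 'ft_force': array([0.109, 0.082, 0.36 ]), 'opening': np.float64(0.55), 'joints': array([ 0.07 ,  0.604,  2.16 ,  0.   ,  0.374, -1.042])}
```

View pics/w18.png

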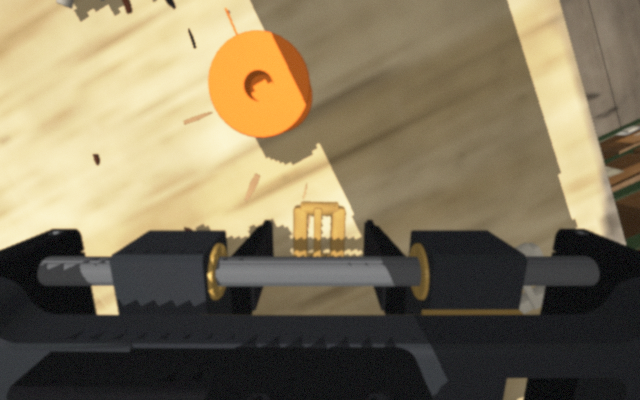

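Request:
jog_arm(series=[{"dx": 0, "dy": 0, "dz": -0.004, "rx": 0, "ry": 0, "rz": 0, "gripper": 0.55}, {"dx": 0, "dy": 0, "dz": -0.003, "rx": 0, "ry": 0, "rz": 0, "gripper": 0.55}, {"dx": 0, "dy": 0, "dz": 0, "rx": 0, "ry": 0, "rz": 0, "gripper": 0.55}, {"dx": 0, "dy": 0, "dz": 0, "rx": 0, "ry": 0, "rz": 0, "gripper": 0.55}])

```text
t: 32.65
eef_pos: [438.7, 96.8, 12.2]
tcp_rot: [-1.57, 0.0, 1.112]
ft_force: [0.8, 0.0, -0.1]
opening: 0.55
```

Request:
jog_arm(series=[{"dx": 0, "dy": 0, "dz": 0, "rx": 0, "ry": 0, "rz": 0, "gripper": 0}, {"dx": 0, "dy": 0, "dz": 0, "rx": 0, "ry": 0, "rz": 0, "gripper": 0}, {"dx": 0, "dy": 0, "dz": 0, "rx": 0, "ry": 0, "rz": 0, "gripper": 0}, {"dx": 0, "dy": 0, "dz": 0, "rx": 0, "ry": 0, "rz": 0, "gripper": 0}, {"dx": 0, "dy": 0, "dz": 0, "rx": 0, "ry": 0, "rz": 0, "gripper": 0}, {"dx": 0, "dy": 0, "dz": 0, "rx": 0, "ry": 0, "rz": 0, "gripper": 0}, {"dx": 0, "dy": 0, "dz": 0, "rx": 0, "ry": 0, "rz": 0, "gripper": 0}])

```text
t: 33.35
eef_pos: [438.8, 96.8, 12.4]
tcp_rot: [-1.571, -0.0, 1.112]
ft_force: [-1.0, 0.4, 0.4]
opening: 0.315
```

Request:
jog_arm(series=[{"dx": 0, "dy": 0, "dz": 0.01, "rx": 0, "ry": 0, "rz": 0, "gripper": 0}, {"dx": 0, "dy": 0, "dz": 0.03, "rx": 0, "ry": 0, "rz": 0, "gripper": 0}, {"dx": 0, "dy": 0, "dz": 0.03, "rx": 0, "ry": 0, "rz": 0, "gripper": 0}, {"dx": 0, "dy": 0, "dz": 0.01, "rx": 0, "ry": 0, "rz": 0, "gripper": 0}, {"dx": 0, "dy": 0, "dz": 0, "rx": 0, "ry": 0, "rz": 0, "gripper": 0}])

```text
t: 33.85
eef_pos: [439.3, 96.8, 93.7]
tcp_rot: [-1.574, -0.002, 1.112]
ft_force: [0.6, 0.1, -0.4]
opening: 0.317
```

```bash
python3 look.py w19
```

```text
{'t': np.float64(33.85), 'eef_pos': array([439.282,  96.849,  93.736]), 'tcp_rot': array([-1.574, -0.002,  1.112]), 'ft_force': array([ 0.605,  0.112, -0.362]), 'opening': np.float64(0.317), 'joints': array([ 0.07 ,  0.456,  2.115,  0.   ,  0.568, -1.042])}
```

View pics/w19.png

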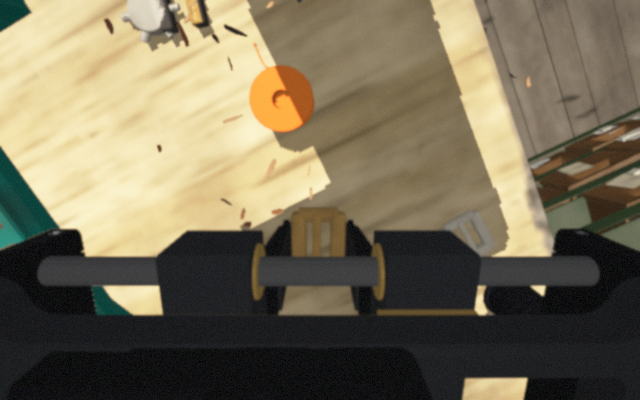

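Request:
jog_arm(series=[{"dx": 0, "dy": 0, "dz": 0.04, "rx": 0, "ry": 0, "rz": 0, "gripper": 0}, {"dx": 0, "dy": 0, "dz": 0.04, "rx": 0, "ry": 0, "rz": 0, "gripper": 0}, {"dx": 0, "dy": 0, "dz": 0.04, "rx": 0, "ry": 0, "rz": 0, "gripper": 0}, {"dx": 0, "dy": 0, "dz": 0.04, "rx": 0, "ry": 0, "rz": 0, "gripper": 0}, {"dx": 0, "dy": 0, "dz": 0.04, "rx": 0, "ry": 0, "rz": 3.3, "gripper": 0}, {"dx": 0, "dy": 0, "dz": 0.04, "rx": 0, "ry": 0, "rz": 4, "gripper": 0}, {"dx": 0, "dy": 0, "dz": 0.04, "rx": 0, "ry": 0, "rz": 4, "gripper": 0}, {"dx": 0, "dy": 0, "dz": 0.04, "rx": 0, "ry": 0, "rz": 5, "gripper": 0}, {"dx": 0.004, "dy": -0.03, "dz": 0.005, "rx": 0, "ry": 0, "rz": 5, "gripper": 0}, {"dx": 0.004, "dy": -0.04, "dz": 0, "rx": 0, "ry": 0, "rz": 5, "gripper": 0}, {"dx": 0.004, "dy": -0.04, "dz": 0, "rx": 0, "ry": 0, "rz": 0, "gripper": 0}, {"dx": 0.004, "dy": -0.04, "dz": 0, "rx": 0, "ry": 0, "rz": 0, "gripper": 0}])

```text
t: 35.1
eef_pos: [455.0, -54.8, 415.8]
tcp_rot: [-1.569, -0.001, 1.571]
ft_force: [1.1, 0.2, -0.4]
opening: 0.316
```

Request:
jog_arm(series=[{"dx": 0.004, "dy": -0.04, "dz": 0, "rx": 0, "ry": 0, "rz": 0, "gripper": 0}, {"dx": 0.004, "dy": -0.04, "dz": 0, "rx": 0, "ry": 0, "rz": 0, "gripper": 0}, {"dx": 0.004, "dy": -0.04, "dz": 0, "rx": 0, "ry": 0, "rz": 0, "gripper": 0}, {"dx": 0.004, "dy": -0.04, "dz": 0, "rx": 0, "ry": 0, "rz": 0, "gripper": 0}, {"dx": 0.004, "dy": -0.04, "dz": 0, "rx": 0, "ry": 0, "rz": 0, "gripper": 0}, {"dx": 0.004, "dy": -0.04, "dz": 0, "rx": 0, "ry": 0, "rz": 0, "gripper": 0}, {"dx": 0.003, "dy": -0.04, "dz": 0, "rx": 0, "ry": 0, "rz": 0, "gripper": 0}, {"dx": 0, "dy": -0.028, "dz": 0, "rx": 0, "ry": 0, "rz": 0, "gripper": 0}, {"dx": 0, "dy": 0, "dz": -0.03, "rx": 0, "ry": 0, "rz": 0, "gripper": 0}, {"dx": 0, "dy": 0, "dz": -0.04, "rx": 0, "ry": 0, "rz": 0, "gripper": 0}, {"dx": 0, "dy": 0, "dz": -0.04, "rx": 0, "ry": 0, "rz": 0, "gripper": 0}, {"dx": 0, "dy": 0, "dz": -0.04, "rx": 0, "ry": 0, "rz": 0, "gripper": 0}])

```text
t: 36.3
eef_pos: [481.4, -361.1, 263.8]
tcp_rot: [-1.569, -0.002, 1.57]
ft_force: [0.4, -0.6, -0.2]
opening: 0.32
```

Request:
jog_arm(series=[{"dx": 0, "dy": 0, "dz": -0.04, "rx": 0, "ry": 0, "rz": 0, "gripper": 0}, {"dx": 0, "dy": 0, "dz": -0.04, "rx": 0, "ry": 0, "rz": 0, "gripper": 0}, {"dx": 0, "dy": 0, "dz": -0.03, "rx": 0, "ry": 0, "rz": 0, "gripper": 0}, {"dx": 0, "dy": 0, "dz": -0.02, "rx": 0, "ry": 0, "rz": 0, "gripper": 0}, {"dx": 0, "dy": 0, "dz": 0, "rx": 0, "ry": 0, "rz": 0, "gripper": 0}, {"dx": 0, "dy": 0, "dz": 0, "rx": 0, "ry": 0, "rz": 0, "gripper": 0}, {"dx": 0, "dy": 0, "dz": 0, "rx": 0, "ry": 0, "rz": 0, "gripper": 0}])

```text
t: 37.0
eef_pos: [482.1, -361.6, 138.1]
tcp_rot: [-1.572, 0.001, 1.571]
ft_force: [0.3, -0.7, -0.1]
opening: 0.316
```

```bash
python3 look.py w20
```

```text
{'t': np.float64(37.0), 'eef_pos': array([ 482.102, -361.555,  138.066]), 'tcp_rot': array([-1.572e+00,  1.000e-03,  1.571e+00]), 'ft_force': array([ 0.342, -0.691, -0.131]), 'opening': np.float64(0.316), 'joints': array([-0.753,  0.557,  1.707,  0.   ,  0.876, -2.324])}
```

View pics/w20.png

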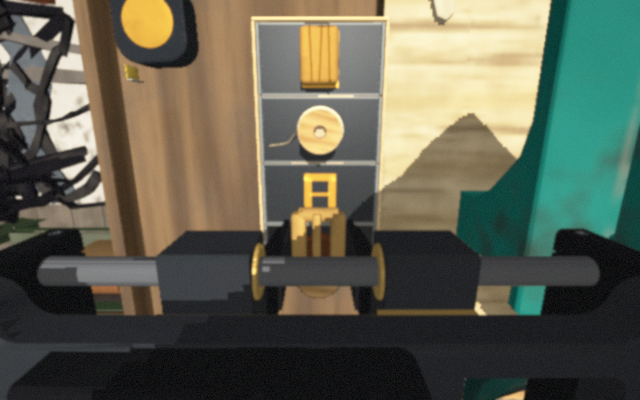

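Request:
jog_arm(series=[{"dx": 0.0002, "dy": 0.0005, "dz": -0.03, "rx": 0, "ry": 0, "rz": 0, "gripper": 0}, {"dx": 0, "dy": 0, "dz": -0.04, "rx": 0, "ry": 0, "rz": 0, "gripper": 0}, {"dx": 0, "dy": 0, "dz": -0.025, "rx": 0, "ry": 0, "rz": 0, "gripper": 0}, {"dx": 0, "dy": 0, "dz": -0.01, "rx": 0, "ry": 0, "rz": 0, "gripper": 0}, {"dx": 0, "dy": 0, "dz": 0, "rx": 0, "ry": 0, "rz": 0, "gripper": 0}, {"dx": 0, "dy": 0, "dz": 0, "rx": 0, "ry": 0, "rz": 0, "gripper": 0}])

```text
t: 37.65
eef_pos: [482.5, -361.3, 33.8]
tcp_rot: [-1.572, 0.001, 1.571]
ft_force: [-0.4, -0.3, 0.2]
opening: 0.316
```

```bash
python3 look.py w21;  python3 - <<'E'
import cv2
a=cv2.imread('pics/w21.png'); cv2.imwrite('pics/c21.png',cv2.resize(a[150:250,260:380],None,fx=6,fy=6,interpolation=cv2.INTER_CUBIC))
E
```

```text
{'t': np.float64(37.65), 'eef_pos': array([ 482.54 , -361.258,   33.776]), 'tcp_rot': array([-1.572e+00,  1.000e-03,  1.571e+00]), 'ft_force': array([-0.391, -0.348,  0.172]), 'opening': np.float64(0.316), 'joints': array([-0.752,  0.702,  1.774,  0.   ,  0.663, -2.323])}
```

View pics/c21.png

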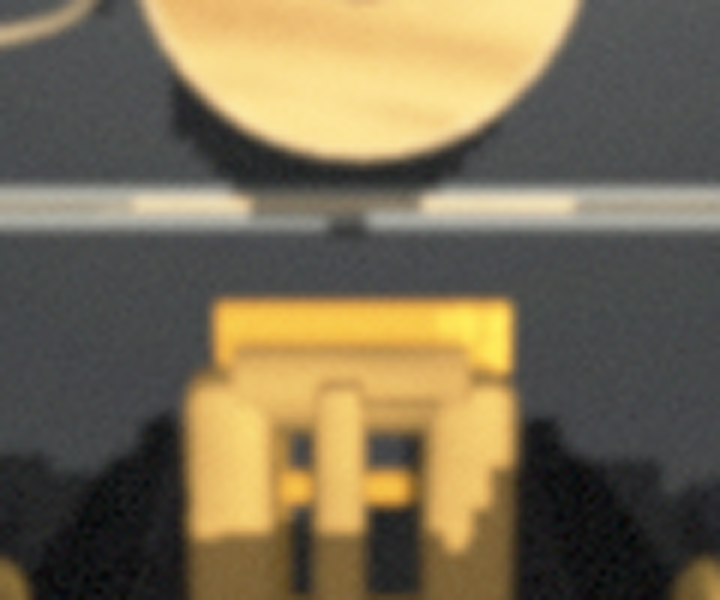

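```bash
python3 - <<'E'
from h import *; import pickle
C=pickle.load(open('pics/w21.pkl','rb'))
print('mark',ray(C,[(320.1,199.3)],5)+[20,0,0],'buckle',ray(C,[(318.4,207.9)],21.4)+[21,0,0],ray(C,[(318.4,213.5)],29.4)+[21,0,0])
E
```

```text
mark [[ 483.27675338 -360.52711719    5.        ]] buckle [[ 485.16818979 -361.56035363   21.4       ]] [[ 486.07281842 -361.55090199   29.4       ]]
```

Request:
jog_arm(series=[{"dx": -0.0009, "dy": 0.0007, "dz": -0.01, "rx": 0, "ry": 0, "rz": 0, "gripper": 0}, {"dx": 0, "dy": 0, "dz": -0.004, "rx": 0, "ry": 0, "rz": 0, "gripper": 0}, {"dx": 0, "dy": 0, "dz": 0, "rx": 0, "ry": 0, "rz": 0, "gripper": 0}, {"dx": 0, "dy": 0, "dz": 0, "rx": 0, "ry": 0, "rz": 0, "gripper": 0}, {"dx": 0, "dy": 0, "dz": 0, "rx": 0, "ry": 0, "rz": 0, "gripper": 0}, {"dx": 0, "dy": 0, "dz": 0, "rx": 0, "ry": 0, "rz": 0, "gripper": 0}])

```text
t: 38.3
eef_pos: [481.1, -360.1, 18.5]
tcp_rot: [-1.571, 0.0, 1.571]
ft_force: [-0.2, 0.3, -0.9]
opening: 0.318
```

Request:
jog_arm(series=[{"dx": 0.0003, "dy": -0.0003, "dz": -0.0008, "rx": 0, "ry": 0, "rz": 0, "gripper": 0}, {"dx": 0, "dy": 0, "dz": 0, "rx": 0, "ry": 0, "rz": 0, "gripper": 0}, {"dx": 0, "dy": 0, "dz": 0, "rx": 0, "ry": 0, "rz": 0, "gripper": 0.36}, {"dx": 0, "dy": 0, "dz": 0, "rx": 0, "ry": 0, "rz": 0, "gripper": 0.42}, {"dx": 0, "dy": 0, "dz": 0, "rx": 0, "ry": 0, "rz": 0, "gripper": 0.55}, {"dx": 0, "dy": 0, "dz": 0, "rx": 0, "ry": 0, "rz": 0, "gripper": 0.6}, {"dx": 0, "dy": 0, "dz": 0.01, "rx": 0, "ry": 0, "rz": 0, "gripper": 0.6}, {"dx": 0, "dy": 0, "dz": 0.03, "rx": 0, "ry": 0, "rz": 0, "gripper": 0.7}, {"dx": 0, "dy": 0, "dz": 0.04, "rx": 0, "ry": 0, "rz": 0, "gripper": 0.7}, {"dx": 0, "dy": 0, "dz": 0.04, "rx": 0, "ry": 0, "rz": 0, "gripper": 0.7}, {"dx": 0, "dy": 0, "dz": 0.04, "rx": 0, "ry": 0, "rz": 0, "gripper": 0.7}, {"dx": 0, "dy": 0, "dz": 0.03, "rx": 0, "ry": 0, "rz": 0, "gripper": 0.7}])

```text
t: 39.5
eef_pos: [481.5, -360.4, 211.1]
tcp_rot: [-1.573, 0.002, 1.571]
ft_force: [-0.4, -0.2, -0.2]
opening: 0.697
```

Request:
jog_arm(series=[{"dx": 0, "dy": 0, "dz": 0.04, "rx": 0, "ry": 0, "rz": 0, "gripper": 0.7}, {"dx": 0, "dy": 0, "dz": 0.04, "rx": 0, "ry": 0, "rz": 0, "gripper": 0.7}, {"dx": 0, "dy": 0, "dz": 0.04, "rx": 0, "ry": 0, "rz": 0, "gripper": 0.7}, {"dx": 0, "dy": 0, "dz": 0.04, "rx": 0, "ry": 0, "rz": 0, "gripper": 0.7}, {"dx": 0, "dy": 0.03, "dz": 0.03, "rx": 0, "ry": 0, "rz": 0, "gripper": 0.7}, {"dx": 0, "dy": 0.04, "dz": 0, "rx": 0, "ry": 0, "rz": 0, "gripper": 0.7}, {"dx": 0, "dy": 0.04, "dz": 0, "rx": 0, "ry": 0, "rz": 0, "gripper": 0.7}, {"dx": 0, "dy": 0.04, "dz": 0, "rx": 0, "ry": 0, "rz": 0, "gripper": 0.7}, {"dx": 0, "dy": 0.04, "dz": 0, "rx": 0, "ry": 0, "rz": 0, "gripper": 0.7}, {"dx": 0, "dy": 0.04, "dz": 0, "rx": 0, "ry": 0, "rz": 0, "gripper": 0.7}, {"dx": 0, "dy": 0.04, "dz": 0, "rx": 0, "ry": 0, "rz": 0, "gripper": 0.7}, {"dx": 0, "dy": 0.04, "dz": 0, "rx": 0, "ry": 0, "rz": 0, "gripper": 0.7}])

```text
t: 40.7
eef_pos: [480.6, -48.6, 398.4]
tcp_rot: [-1.572, 0.0, 1.57]
ft_force: [0.9, -0.2, -0.2]
opening: 0.7
```

Request:
jog_arm(series=[{"dx": 0, "dy": 0.04, "dz": 0, "rx": 0, "ry": 0, "rz": 0, "gripper": 0.7}, {"dx": 0, "dy": 0.04, "dz": 0, "rx": 0, "ry": 0, "rz": 0, "gripper": 0.7}, {"dx": 0, "dy": 0.04, "dz": 0, "rx": 0, "ry": 0, "rz": 0, "gripper": 0.7}, {"dx": 0, "dy": 0.04, "dz": 0, "rx": 0, "ry": 0, "rz": 0, "gripper": 0.7}, {"dx": 0, "dy": 0.04, "dz": 0, "rx": 0, "ry": 0, "rz": 0, "gripper": 0.7}, {"dx": 0, "dy": 0.04, "dz": 0, "rx": 0, "ry": 0, "rz": 0, "gripper": 0.7}, {"dx": 0, "dy": 0, "dz": 0, "rx": 0, "ry": 0, "rz": 0, "gripper": 0.7}])

```text
t: 41.4
eef_pos: [480.5, 193.0, 398.0]
tcp_rot: [-1.571, -0.001, 1.574]
ft_force: [0.3, 0.1, -0.2]
opening: 0.703
```

```bash
python3 look.py t22 top; python3 look.py s22 scene; python3 - <<'E'
import cv2
b=cv2.imread('pics/t22.png');cv2.imwrite('pics/c22.png',cv2.resize(b[155:270,410:475],None,fx=5,fy=5,interpolation=cv2.INTER_CUBIC))
E
```

```text
{'t': np.float64(41.4), 'eef_pos': array([480.502, 193.044, 398.024]), 'tcp_rot': array([-1.571e+00, -1.000e-03,  1.574e+00]), 'ft_force': array([ 0.265,  0.08 , -0.213]), 'opening': np.float64(0.703), 'joints': array([ 2.540e-01,  1.990e-01,  1.544e+00,  1.000e-03,  1.398e+00,
       -1.321e+00])}
{'t': np.float64(41.45), 'eef_pos': array([480.648, 191.31 , 397.962]), 'tcp_rot': array([-1.571, -0.   ,  1.574]), 'ft_force': array([-0.828, -0.826, -0.231]), 'opening': np.float64(0.706), 'joints': array([ 0.251,  0.198,  1.545,  0.   ,  1.398, -1.323])}
```

View pics/c22.png

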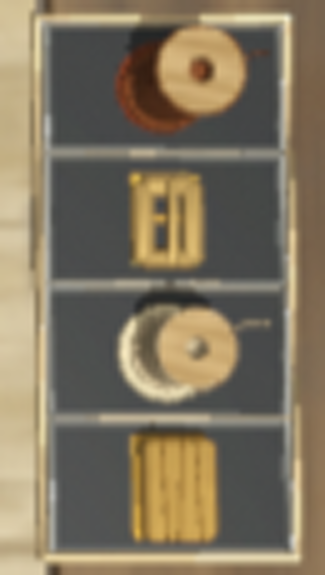

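View pics/t22.png

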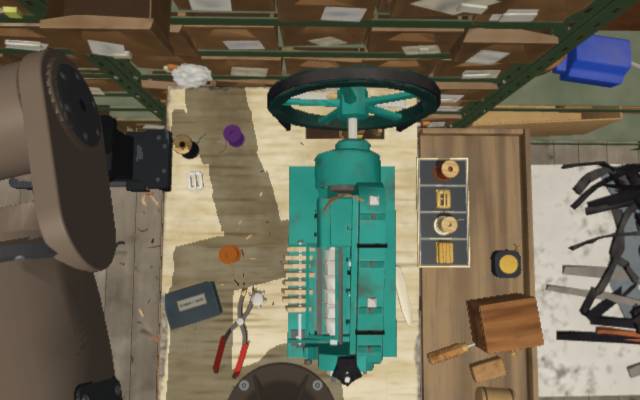

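```bash
python3 - <<'E'
from h import *
T=cam('top'); g=lambda q:(410+(q[0]+.5)/5-.5,155+(q[1]+.5)/5-.5)
print('buckle',ray(T,[g((136,175)),g((205,269)),g((170.5,222))],13).round(1).tolist())
print('wax',ray(T,[g((146,433)),g((216,543)),g((181,488))],23).round(1).tolist())
print('expect px for brown/buckle/cream/wax centred tops',(5*(proj(T,[[542,-361.6,60],[482,-361.6,13],[422,-361.6,50],[362,-361.6,23]])-[410,155]+.5)-.5).round(0).tolist())
E
```

```text
buckle [[500.9, -346.8, 13.0], [458.8, -377.1, 13.0], [479.8, -362.0, 13.0]]
wax [[385.7, -346.6, 23.0], [337.7, -376.6, 23.0], [361.7, -361.6, 23.0]]
expect px for brown/buckle/cream/wax centred tops [[199.0, 68.0], [170.0, 217.0], [197.0, 348.0], [181.0, 487.0]]
```

Request:
jog_arm(series=[{"dx": 0, "dy": -0.03, "dz": 0.01, "rx": 0, "ry": 0, "rz": 0, "gripper": 0.7}, {"dx": 0, "dy": -0.04, "dz": 0.005, "rx": 0, "ry": 0, "rz": 0, "gripper": 0.7}, {"dx": 0, "dy": -0.04, "dz": 0, "rx": 0, "ry": 0, "rz": 0, "gripper": 0.7}, {"dx": 0, "dy": -0.04, "dz": 0, "rx": 0, "ry": 0, "rz": 0, "gripper": 0.7}, {"dx": 0, "dy": -0.04, "dz": 0, "rx": 0, "ry": 0, "rz": 0, "gripper": 0.7}, {"dx": 0, "dy": -0.04, "dz": 0, "rx": 0, "ry": 0, "rz": 0, "gripper": 0.7}, {"dx": 0, "dy": -0.04, "dz": 0, "rx": 0, "ry": 0, "rz": 0, "gripper": 0.7}, {"dx": 0, "dy": -0.04, "dz": 0, "rx": 0, "ry": 0, "rz": 0, "gripper": 0.7}, {"dx": 0, "dy": -0.04, "dz": 0, "rx": 0, "ry": 0, "rz": 0, "gripper": 0.7}, {"dx": 0, "dy": -0.04, "dz": 0, "rx": 0, "ry": 0, "rz": 0, "gripper": 0.7}, {"dx": 0, "dy": -0.04, "dz": 0, "rx": 0, "ry": 0, "rz": 0, "gripper": 0.7}, {"dx": 0, "dy": -0.04, "dz": 0, "rx": 0, "ry": 0, "rz": 0, "gripper": 0.7}])

```text
t: 42.7
eef_pos: [479.8, -283.0, 413.1]
tcp_rot: [-1.571, 0.0, 1.569]
ft_force: [0.4, 0.0, 0.7]
opening: 0.702
```

Request:
jog_arm(series=[{"dx": 0, "dy": -0.04, "dz": 0, "rx": 0, "ry": 0, "rz": 0, "gripper": 0.7}, {"dx": 0, "dy": -0.04, "dz": 0, "rx": 0, "ry": 0, "rz": 0, "gripper": 0.7}, {"dx": 0, "dy": -0.001, "dz": -0.03, "rx": 0, "ry": 0, "rz": 0, "gripper": 0.7}, {"dx": 0, "dy": 0, "dz": -0.04, "rx": 0, "ry": 0, "rz": 0, "gripper": 0.7}, {"dx": 0, "dy": 0, "dz": -0.04, "rx": 0, "ry": 0, "rz": 0, "gripper": 0.7}, {"dx": 0, "dy": 0, "dz": -0.04, "rx": 0, "ry": 0, "rz": 0, "gripper": 0.7}, {"dx": 0, "dy": 0, "dz": -0.04, "rx": 0, "ry": 0, "rz": 0, "gripper": 0.7}, {"dx": 0, "dy": 0, "dz": -0.03, "rx": 0, "ry": 0, "rz": 0, "gripper": 0.7}, {"dx": 0, "dy": 0, "dz": 0, "rx": 0, "ry": 0, "rz": 0, "gripper": 0.7}, {"dx": 0, "dy": 0, "dz": 0, "rx": 0, "ry": 0, "rz": 0, "gripper": 0.7}, {"dx": 0, "dy": 0, "dz": 0, "rx": 0, "ry": 0, "rz": 0, "gripper": 0.7}, {"dx": 0, "dy": 0, "dz": 0, "rx": 0, "ry": 0, "rz": 0, "gripper": 0.7}])

```text
t: 43.9
eef_pos: [481.6, -361.9, 194.4]
tcp_rot: [-1.573, 0.002, 1.57]
ft_force: [0.6, 0.6, 0.5]
opening: 0.698
```

```bash
python3 look.py w23; python3 - <<'E'
import cv2
a=cv2.imread('pics/w23.png'); cv2.imwrite('pics/c23.png',cv2.resize(a[120:250,260:380],None,fx=4.5,fy=4.5,interpolation=cv2.INTER_CUBIC))
E
```

```text
{'t': np.float64(43.9), 'eef_pos': array([ 481.611, -361.928,  194.447]), 'tcp_rot': array([-1.573,  0.002,  1.57 ]), 'ft_force': array([0.617, 0.637, 0.512]), 'opening': np.float64(0.698), 'joints': array([-0.754,  0.49 ,  1.654,  0.   ,  0.995, -2.324])}
```

View pics/c23.png

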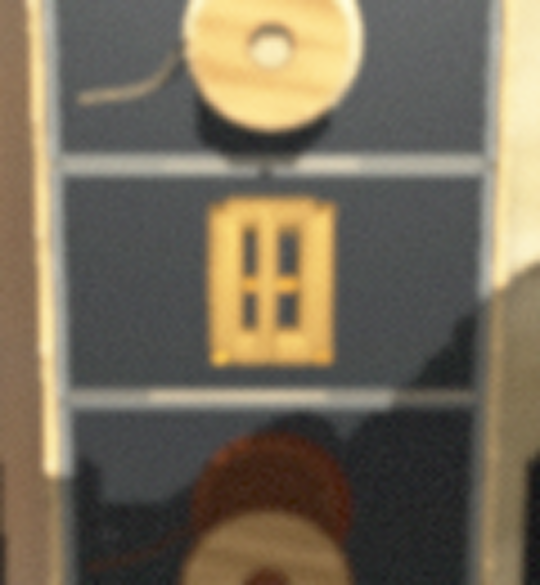

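Request:
jog_arm(series=[{"dx": 0, "dy": 0.0007, "dz": -0.04, "rx": 0, "ry": 0, "rz": 0, "gripper": 0.6}, {"dx": 0, "dy": 0, "dz": -0.04, "rx": 0, "ry": 0, "rz": 0, "gripper": 0.6}, {"dx": 0, "dy": 0, "dz": -0.04, "rx": 0, "ry": 0, "rz": 0, "gripper": 0.6}, {"dx": 0, "dy": 0, "dz": -0.035, "rx": 0, "ry": 0, "rz": 0, "gripper": 0.6}, {"dx": 0, "dy": 0, "dz": -0.015, "rx": 0, "ry": 0, "rz": 0, "gripper": 0.6}, {"dx": 0, "dy": 0, "dz": -0.004, "rx": 0, "ry": 0, "rz": 0, "gripper": 0.6}, {"dx": 0, "dy": 0, "dz": 0, "rx": 0, "ry": 0, "rz": 0, "gripper": 0.6}, {"dx": 0, "dy": 0, "dz": 0, "rx": 0, "ry": 0, "rz": 0, "gripper": 0.6}, {"dx": 0, "dy": 0, "dz": 0, "rx": 0, "ry": 0, "rz": 0, "gripper": 0.6}, {"dx": 0, "dy": 0, "dz": 0, "rx": 0, "ry": 0, "rz": 0, "gripper": 0.6}])

```text
t: 44.95
eef_pos: [481.7, -360.9, 19.7]
tcp_rot: [-1.572, 0.001, 1.571]
ft_force: [-0.9, -0.3, -0.0]
opening: 0.599
```

Request:
jog_arm(series=[{"dx": 0, "dy": 0, "dz": -0.0015, "rx": 0, "ry": 0, "rz": 0, "gripper": 0.6}, {"dx": 0, "dy": 0, "dz": 0, "rx": 0, "ry": 0, "rz": 0, "gripper": 0.4}, {"dx": 0, "dy": 0, "dz": 0, "rx": 0, "ry": 0, "rz": 0, "gripper": 0}, {"dx": 0, "dy": 0, "dz": 0, "rx": 0, "ry": 0, "rz": 0, "gripper": 0}, {"dx": 0, "dy": 0, "dz": 0, "rx": 0, "ry": 0, "rz": 0, "gripper": 0}, {"dx": 0, "dy": 0, "dz": 0, "rx": 0, "ry": 0, "rz": 0, "gripper": 0}, {"dx": 0.001, "dy": 0, "dz": 0.0005, "rx": 0, "ry": 0, "rz": 0, "gripper": 0}, {"dx": 0.001, "dy": 0, "dz": 0, "rx": 0, "ry": 0, "rz": 0, "gripper": 0}, {"dx": 0, "dy": 0, "dz": -0.0005, "rx": 0, "ry": 0, "rz": 0, "gripper": 0}, {"dx": 0, "dy": 0, "dz": 0, "rx": 0, "ry": 0, "rz": 0, "gripper": 0}, {"dx": 0, "dy": 0, "dz": 0, "rx": 0, "ry": 0, "rz": 0, "gripper": 0}])

```text
t: 46.05
eef_pos: [483.4, -360.6, 17.0]
tcp_rot: [-1.571, -0.0, 1.571]
ft_force: [-0.0, -0.1, -0.9]
opening: 0.321
```

Request:
jog_arm(series=[{"dx": 0, "dy": 0, "dz": 0, "rx": 0, "ry": 0, "rz": 0, "gripper": 0.36}, {"dx": 0, "dy": 0, "dz": 0, "rx": 0, "ry": 0, "rz": 0, "gripper": 0.42}, {"dx": 0, "dy": 0, "dz": 0, "rx": 0, "ry": 0, "rz": 0, "gripper": 0.55}, {"dx": 0, "dy": 0, "dz": 0, "rx": 0, "ry": 0, "rz": 0, "gripper": 0.6}, {"dx": 0, "dy": 0, "dz": 0.01, "rx": 0, "ry": 0, "rz": 0, "gripper": 0.6}, {"dx": 0, "dy": 0, "dz": 0.03, "rx": 0, "ry": 0, "rz": 0, "gripper": 0.7}, {"dx": 0, "dy": 0, "dz": 0.04, "rx": 0, "ry": 0, "rz": 0, "gripper": 0.7}, {"dx": 0, "dy": 0, "dz": 0.04, "rx": 0, "ry": 0, "rz": 0, "gripper": 0.7}, {"dx": 0, "dy": 0, "dz": 0.04, "rx": 0, "ry": 0, "rz": 0, "gripper": 0.7}, {"dx": 0, "dy": 0, "dz": 0.03, "rx": 0, "ry": 0, "rz": 0, "gripper": 0.7}])

```text
t: 47.05
eef_pos: [483.5, -360.7, 210.6]
tcp_rot: [-1.573, 0.002, 1.571]
ft_force: [0.8, -0.8, -0.4]
opening: 0.7
```

Request:
jog_arm(series=[{"dx": 0, "dy": 0, "dz": 0.04, "rx": 0, "ry": 0, "rz": 0, "gripper": 0.7}, {"dx": 0, "dy": 0, "dz": 0.04, "rx": 0, "ry": 0, "rz": 0, "gripper": 0.7}, {"dx": 0, "dy": 0, "dz": 0.04, "rx": 0, "ry": 0, "rz": 0, "gripper": 0.7}, {"dx": 0, "dy": 0, "dz": 0.04, "rx": 0, "ry": 0, "rz": 0, "gripper": 0.7}, {"dx": 0, "dy": 0.03, "dz": 0.04, "rx": 0, "ry": 0, "rz": 0, "gripper": 0.7}, {"dx": 0, "dy": 0.04, "dz": 0, "rx": 0, "ry": 0, "rz": 0, "gripper": 0.7}, {"dx": 0, "dy": 0.04, "dz": 0, "rx": 0, "ry": 0, "rz": 0, "gripper": 0.7}, {"dx": 0, "dy": 0.04, "dz": 0, "rx": 0, "ry": 0, "rz": 0, "gripper": 0.7}, {"dx": 0, "dy": 0.04, "dz": 0, "rx": 0, "ry": 0, "rz": 0, "gripper": 0.7}, {"dx": 0, "dy": 0.04, "dz": 0, "rx": 0, "ry": 0, "rz": 0, "gripper": 0.7}, {"dx": 0, "dy": 0.04, "dz": 0, "rx": 0, "ry": 0, "rz": 0, "gripper": 0.7}, {"dx": 0, "dy": 0.04, "dz": 0, "rx": 0, "ry": 0, "rz": 0, "gripper": 0.7}])

```text
t: 48.25
eef_pos: [482.6, -48.9, 407.9]
tcp_rot: [-1.572, 0.0, 1.57]
ft_force: [1.3, 0.9, -0.1]
opening: 0.701
```

Request:
jog_arm(series=[{"dx": 0, "dy": 0.04, "dz": 0, "rx": 0, "ry": 0, "rz": 0, "gripper": 0.7}, {"dx": 0, "dy": 0.04, "dz": 0, "rx": 0, "ry": 0, "rz": 0, "gripper": 0.7}, {"dx": 0, "dy": 0.04, "dz": 0, "rx": 0, "ry": 0, "rz": 0, "gripper": 0.7}, {"dx": 0, "dy": 0.04, "dz": 0, "rx": 0, "ry": 0, "rz": 0, "gripper": 0.7}, {"dx": 0, "dy": 0, "dz": 0, "rx": 0, "ry": 0, "rz": 0, "gripper": 0.7}, {"dx": 0, "dy": 0, "dz": 0, "rx": 0, "ry": 0, "rz": 0, "gripper": 0.7}])

```text
t: 48.85
eef_pos: [482.9, 109.9, 407.6]
tcp_rot: [-1.571, 0.0, 1.573]
ft_force: [0.1, -0.5, -0.4]
opening: 0.7
```

```bash
python3 look.py t24 top; python3 - <<'E'
import cv2
b=cv2.imread('pics/t24.png');cv2.imwrite('pics/c24.png',cv2.resize(b[155:270,410:475],None,fx=5,fy=5,interpolation=cv2.INTER_CUBIC))
E
```

```text
{'t': np.float64(48.85), 'eef_pos': array([482.876, 109.882, 407.552]), 'tcp_rot': array([-1.571,  0.   ,  1.573]), 'ft_force': array([ 0.067, -0.504, -0.388]), 'opening': np.float64(0.7), 'joints': array([ 0.09 ,  0.157,  1.573, -0.   ,  1.411, -1.482])}
```

View pics/c24.png

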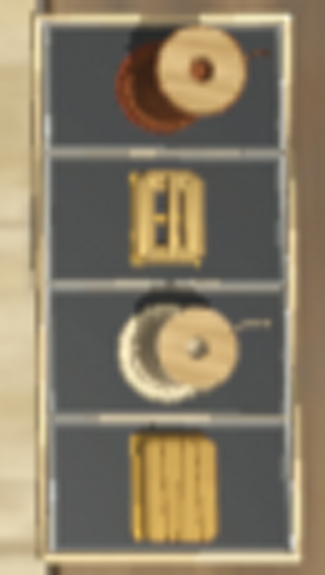

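View pics/t24.png

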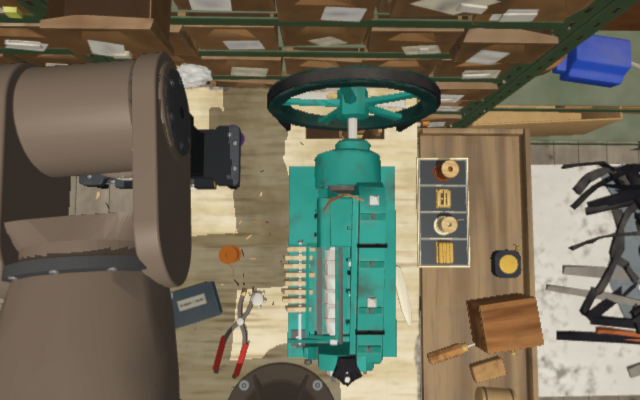

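```bash
python3 -c "
from cell import env
print(env.job_done())"
```

```text
the job is handed in; nothing more can be done
None
```

I put the brown spool, cream spool, beeswax and brass buckle into the tray in that order, each on its own mark. The job was handed in at about 49 s, with the gripper empty and clear of everything.

| Item | Offset from mark centre (top camera) |
|---|---|
| Brown spool | about 1–1.5 mm, standing upright |
| Cream spool | under 1 mm, standing upright |
| Beeswax | under 1 mm, lying flat |
| Brass buckle | under 1 mm, lying flat |

- **Buckle correction:** the buckle first landed about 2 mm short along x. I picked it up again, shifted it 2 mm, and rechecked it in the top camera.
- **Items left alone:** in the top view at 41 s, the black spool, steel buckle and the orange and purple spools stood where they started. In the last top view the arm hides the black spool and steel buckle and nearly all of the purple spool, but it did not go near them in between.
- **Disagreements:** the wrist camera read positions 1–2 mm off from the top camera, within the stated calibration. I left the brown spool's small offset as it was.
- **Forces:** no measured force was above about 2 N.

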